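# Spot-test the coated panels and rack them

### The arm

A 7-joint arm with a two-finger parallel gripper is mounted at the origin on the work surface. World frame = base frame: x ahead of the robot, y to its left, z up, the work surface at z = 0. Lengths are in m, angles in rad, forces in N, time in s.
With the tool pointing down it reaches from about 0.4 to 0.875 m from the base axis. Payload 19.3 kg.
Tool frame: the origin (TCP) lies midway between the tips of the shut fingers; the grasp point (between the pads) lies 19 mm behind it; z points along the fingers, y is the line along which they close (so a half turn about z gives the same grasp; the last joint's range is limited). The gripper opens to 85 mm and grips with 20 to 120 N. Pads are 22 mm wide; open, the fingers measure 114 mm over their backs; the gripper's body (76 mm by 85 mm) begins 54 mm behind the grasp point. The pads swing forward as they close: fully open they stand 13 mm farther back than shut.
Start: joints at [1.167, 0.521, -0.036, 1.599, 0.021, 1.021, -0.113], TCP at [0.205, -0.591, 0.231] pointing down, gripper open.
Joint ranges: [-2.91, 2.91], [-0.3, 2.13], [-1.5, 1.42], [0.17, 2.43], [-1.26, 4.41], [0.16, 1.93], [-2.52, 2.52]. Speed limits (rad/s): [1.89, 1.89, 2.39, 2.39, 3.01, 3.01, 3.01].

### API

Orientations are given as [roll, pitch, yaw] about the fixed x, y, z axes, in that order (R = Rz(yaw) Ry(pitch) Rx(roll)).
In Python, from workcell import bot gives the robot as it stands.
- The arm moves only by the tool move_arm, never from a script. Its argument "moves" is a list that holds one entry, the list of rows, each a list of 7 numbers: the opening, from 0 (shut) to 1 (fully open), then the shift along the tool's x, y, z in units of 1000 mm (1.0 is 1000 mm), then the turn, a rotation vector about the tool's x, y, z in units of 2 pi rad (1.0 is 2 pi rad). A call has 1 to 5 rows; each row is the pose to reach, as a shift and turn from the pose commanded when the call began, along the tool's axes at that moment, turning the shorter way round; what a row does not reach only later rows make up. A row lasts 1/10 s, in which the tool goes at most 50 mm and 8.59 degrees, less where a joint would pass 70% of its speed; a pose out of reach is approached as far as the arm can. A call with a number of a shift or a turn outside -1 to 1 is refused whole. A call with a gripper value outside its range is refused whole. The fingers move at their own pace and stop on an object; "force" is the grip in N (left out, the last holds). Time passes only in rows, so rows that repeat a pose let the fingers close. It gives the time, the measured TCP pose, the force, the opening and the grip force at its end, in the units of the state.
- bot.observe(): the state, without advancing time (a new reading comes with each control period).
- bot.grab_frame(name): name is "scene" or "top" or "wrist"; returns the picture (400x640x3 uint8, red, green, blue); there is no depth.
- bot.camera_params(name): a dict with "vertical_fov" (degrees; the focal length in pixels is half the picture's height over the tangent of half this angle, whatever the lens; pixels are square), "cx", "cy" (the principal point, pixels), "R" (3x3) and "t" (3): a world point X has camera coordinates R X + t. Camera axes: x right, y down, z forward; pixel columns grow to the right and rows downward; lengths in m; the calibration is good to about 2 mm. A picture is of the moment at which its call begins: read the wrist's pose just before it. camera_params takes no time and is no camera call; for the wrist camera it gives the pose at the moment of the call.
- bot.job_done(): hands the job in; it is judged then, once.
The state is a dict: "clock": time; "qpos": joint angles; "qd": joint speeds; "joint_efforts": joint torques, N m; "position": TCP position; "tool_rot": TCP orientation; "force": force on the tool from outside, world axes, zero at the start; "moment": the same for the moment, N m; "grip_width": finger opening in m; "finger_force": force on a finger pad.
Only numpy, scipy, OpenCV 4.12 (cv2) and the standard library are available. Lean on these libraries where they do the work, as an engineer would, in place of code of your own. Each camera call takes 0.05 s, during which the arm holds its last target. There are 200 camera calls.

### The job

Spot-test every coated panel on the bench, one after another in the order red, yellow, blue (one may be missing): lay it flat on the tester's bed, slide it so that its black dot sits under the pointed tip, let go, and press the green button firmly down for about a second so that the tip bears inside the dot. In the end every panel must lie in the slot of its own colour, slid in dot end first and fully home; leave the glassware where it is.

Things in the scene. Friction and masses are not known exactly. Their poses are not given: they have to be found in the camera images.
- tester: spot tester fixed on the bench: flat grey bed 200 (x) by 120 (y), 12 mm high, from x = -135 (open loading side, towards the robot) to +65 mm, crossed at x = 0 by a low blue bridge: posts 18 mm thick in x at y = -54 and +54 (96 mm clear between), beam 18 mm wide in x, underside 34, top 48 mm above the bench. Origin on the bench exactly under the pointed tip; z up
- tip (a point): lower end of the tester's pointed steel tip (4 mm thick) that hangs from the beam's middle; at rest 29 mm above the bench: 17 mm above the bed, 12 mm above a panel lying on the bed. It moves only straight up and down
- button_top (a point): centre of the top face of the green round push button (40 mm across, 12 mm thick) above the beam, directly over the tip and on the same plunger; 78 mm above the bench at rest
- plunger (a joint): travel of button and tip, m: 0 at rest (up), grows as the button is pressed down, 0.017 the end of travel. A spring returns it: 3 N to start, about 6 N at 0.012, where the tip meets a panel lying on the bed. Press on, to 10 N or so, so that the tip bears on the panel
- rack: grey board fixed on the bench, 245 mm wide (y), 8 mm thick, from x = -120 to +80 mm of its origin, carrying three slots side by side 76 mm apart in any colour order, all along its x, their open ends towards the robot; origin at bench level
- panel_red: loose test panel, 120 g: white plate 160 (x) by 50 (y) by 5 mm with an upright red grip: a fin 40 mm long (x), 12 mm thick (y), rising to 50 mm above the underside, its middle at x = -55 mm. A black dot 12 mm across, the marked spot, is at x = 58, y = 8 mm. Origin at the centre of the plate's underside; z up. May be absent
- mark_red (a point): centre of the black dot on the red panel's upper face
- slot_red: slot with a red roof, fixed on the rack: 86 long (x), 68 wide, 18 mm high; opening at its -x end 56 wide, 13 high, 80 mm deep to the stop. Floor = board's top, 8 mm above the bench. Origin on that floor, under the slot's centre. The red panel goes in flat along +x, dot end first, until its nose meets the stop (panel origin then at x = -43 mm); the grip stays outside
- slot_red_mouth (a point): middle of the red slot's opening, on the board's top
- panel_yellow: loose test panel, 120 g: white plate 160 (x) by 50 (y) by 5 mm with an upright yellow grip: a fin 40 mm long (x), 12 mm thick (y), rising to 50 mm above the underside, its middle at x = -55 mm. A black dot 12 mm across, the marked spot, is at x = 40, y = -9 mm. Origin at the centre of the plate's underside; z up. May be absent
- mark_yellow (a point): centre of the black dot on the yellow panel's upper face
- slot_yellow: slot with a yellow roof, fixed on the rack: 86 long (x), 68 wide, 18 mm high; opening at its -x end 56 wide, 13 high, 80 mm deep to the stop. Floor = board's top, 8 mm above the bench. Origin on that floor, under the slot's centre. The yellow panel goes in flat along +x, dot end first, until its nose meets the stop (panel origin then at x = -43 mm); the grip stays outside
- slot_yellow_mouth (a point): middle of the yellow slot's opening, on the board's top
- panel_blue: loose test panel, 120 g: white plate 160 (x) by 50 (y) by 5 mm with an upright blue grip: a fin 40 mm long (x), 12 mm thick (y), rising to 50 mm above the underside, its middle at x = -55 mm. A black dot 12 mm across, the marked spot, is at x = 49, y = 0 mm. Origin at the centre of the plate's underside; z up. May be absent
- mark_blue (a point): centre of the black dot on the blue panel's upper face
- slot_blue: slot with a blue roof, fixed on the rack: 86 long (x), 68 wide, 18 mm high; opening at its -x end 56 wide, 13 high, 80 mm deep to the stop. Floor = board's top, 8 mm above the bench. Origin on that floor, under the slot's centre. The blue panel goes in flat along +x, dot end first, until its nose meets the stop (panel origin then at x = -43 mm); the grip stays outside
- slot_blue_mouth (a point): middle of the blue slot's opening, on the board's top
- reagent_bottle: brown glass bottle 70 mm across, 150 mm high, blue cap; leave it alone; origin at the centre of its underside
- beaker: glass beaker 72 mm across, 90 mm high; leave it alone; origin at the centre of its underside
- jar: green glass jar 60 mm across, 80 mm high; leave it alone; origin at the centre of its underside
Mind the look-alikes: they are no part of the job. What is shaped like the panel_yellow but pink or purple is not meant.

How it is judged:
On the way, in this order (a step that is already met when the one before it is completed fails the run):
1. the tip bears on the red panel inside its dot (tip axis within 4 mm of the dot's centre), the panel lying still on the bed and let go (horizontal distance between tip and mark_red below 0.004 m and z of tip in the frame of panel_red below 0.006 m and height (world z) of mark_red below 0.0195 m and linear speed of panel_red below 0.02 m/s and contact force between the fingers and panel_red below 0.5 N), for 0.2 s.
2. the tip bears on the yellow panel inside its dot (tip axis within 4 mm of the dot's centre), the panel lying still on the bed and let go (horizontal distance between tip and mark_yellow below 0.004 m and z of tip in the frame of panel_yellow below 0.006 m and height (world z) of mark_yellow below 0.0195 m and linear speed of panel_yellow below 0.02 m/s and contact force between the fingers and panel_yellow below 0.5 N), for 0.2 s.
3. the tip bears on the blue panel inside its dot (tip axis within 4 mm of the dot's centre), the panel lying still on the bed and let go (horizontal distance between tip and mark_blue below 0.004 m and z of tip in the frame of panel_blue below 0.006 m and height (world z) of mark_blue below 0.0195 m and linear speed of panel_blue below 0.02 m/s and contact force between the fingers and panel_blue below 0.5 N), for 0.2 s.
At the end, for the whole second after the job is handed in: every panel present lies flat and at rest in the slot of its own colour, dot end in, its nose within 6 mm of the stop and within 0.12 rad of the slot's direction; the tester's button is up (x of panel_red in the frame of slot_red between -0.049 and -0.038 m and y of panel_red in the frame of slot_red between -0.008 and 0.008 m and z of panel_red in the frame of slot_red between -0.004 and 0.006 m and angle between the x axis of panel_red and the x axis of slot_red, either way round below 0.12 rad and angle between each of panel_red, panel_yellow, panel_blue's own z axis and vertical below 0.08 rad and linear speed of each of panel_red, panel_yellow, panel_blue below 0.02 m/s and x of panel_yellow in the frame of slot_yellow between -0.049 and -0.038 m and y of panel_yellow in the frame of slot_yellow between -0.008 and 0.008 m and z of panel_yellow in the frame of slot_yellow between -0.004 and 0.006 m and angle between the x axis of panel_yellow and the x axis of slot_yellow, either way round below 0.12 rad and x of panel_blue in the frame of slot_blue between -0.049 and -0.038 m and y of panel_blue in the frame of slot_blue between -0.008 and 0.008 m and z of panel_blue in the frame of slot_blue between -0.004 and 0.006 m and angle between the x axis of panel_blue and the x axis of slot_blue, either way round below 0.12 rad and value of joint plunger below 0.003 m); the robot touches nothing.
It fails at once if the reagent bottle is moved more than 30 mm or tipped (distance of reagent_bottle from where it was at the start of the episode above 0.03 m or angle between reagent_bottle's own z axis and vertical above 0.5 rad).
It fails at once if the beaker is moved more than 30 mm or tipped (distance of beaker from where it was at the start of the episode above 0.03 m or angle between beaker's own z axis and vertical above 0.5 rad).
It fails at once if the jar is moved more than 30 mm or tipped (distance of jar from where it was at the start of the episode above 0.03 m or angle between jar's own z axis and vertical above 0.5 rad).
Of panel_red, panel_yellow, panel_blue only 2 to 3 are there at a start; the rules pass over those that are not, and their reading is None.
At some moment in a run one of panel_red, panel_yellow, panel_blue may be knocked a few centimetres aside while the robot is not near it.
Once in a run the grip may slacken for a moment while it holds something.
It also fails if it takes over 210 s, if anything falls off the work surface, if the arm or the gripper's body presses on something with over 40 N, if the wrist force passes 120 N, or if a joint passes its speed limit or range.

## Working session

There is one attempt and no reset: what is moved stays moved. The work goes in short steps, Python scripts to look and compute and a tool call to move; the robot and the scene stay as the last step left them, time stands still between calls to the robot, and variables do not carry over. Pictures are saved under pics/ and viewed, at most 14 in all, crops included, and the job is handed in when it is done.

Besides the shell and the picture viewer there is one more tool, called after ">>>" as name([rows], argument=value, ...), one row to a line, values as JSON. move_arm: Moves the arm, as the interface text tells. Shifts and turns lie within -1 to 1; 1 stands for 1000 mm of shift or 2 pi rad of turn. Its arguments: {"type":"object","properties":{"moves":{"type":"array"},"force":{"type":"number"}},"required":["moves"]}

```bash
ls; mkdir -p pics
python3 - <<'E'
from workcell import bot
import cv2
s=bot.observe(); print(s)
for n in ("scene","top"):
    im=bot.grab_frame(n); cv2.imwrite(f"pics/{n}0.png",im[:,:,::-1]); print(n,bot.camera_params(n))
E
```

```text
pics
{'clock': 0.0, 'qpos': array([ 1.16680528,  0.5220077 , -0.03634577,  1.59998623,  0.02121067,
        1.02109297, -0.11280321]), 'qd': array([-1.13261620e-03,  7.17603895e-04, -2.00889090e-03, -8.93328781e-04,
        4.91564012e-04,  1.85780531e-04, -7.25595839e-05]), 'joint_efforts': array([-1.36969455e-03, -9.27098608e+01,  1.97907664e+00, -3.69930875e+01,
        1.78107340e-02,  8.09523510e-03,  8.81574306e-05]), 'position': array([ 0.20463349, -0.59020558,  0.23073726]), 'tool_rot': array([-3.14048655e+00,  7.84634384e-05,  3.33799016e-01]), 'force': array([-0.59765475, -0.06937165, -0.62131398]), 'moment': array([0.02692788, 0.00039448, 0.01949153]), 'finger_force': 0.0, 'grip_width': 0.08547646589689112}
scene {'vertical_fov': 55.03668308686195, 'cx': 323.0026517270399, 'cy': 198.0137020094096, 'R': array([[-0.42472797,  0.9053181 , -0.00229902],
       [ 0.77658358,  0.36302486, -0.51490863],
       [-0.4653215 , -0.22048148, -0.85724198]]), 't': array([ 0.28838531, -0.35144927,  1.57039539])}
top {'vertical_fov': 54.679557012698815, 'cx': 321.21880834161294, 'cy': 200.6645703456998, 'R': array([[-1.50548300e-04, -9.99863701e-01,  1.65092674e-02],
       [-9.95751041e-01, -1.37038512e-03, -9.20759795e-02],
       [ 9.20860537e-02, -1.64529821e-02, -9.95615115e-01]]), 't': array([-0.07790216,  0.53480637,  1.1927949 ])}
```

View pics/top0.png

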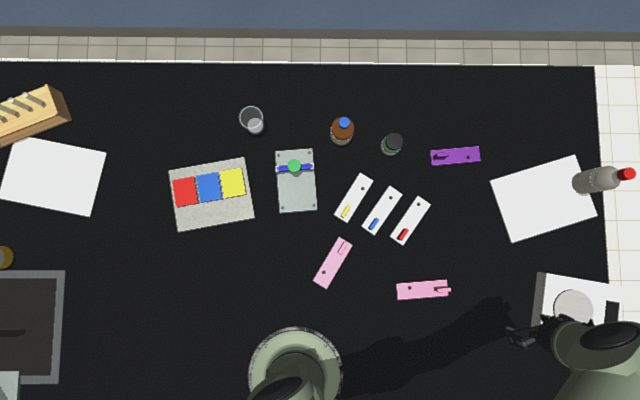

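View pics/scene0.png

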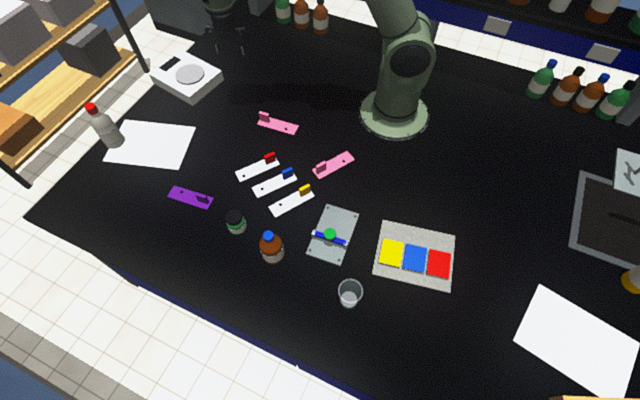

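Candidates in top0.png: the wanted panels are white plates with fins, red (410,221), blue (382,210) and yellow (352,198). The look-alikes are pink at (332,263) and (423,290) and purple at (455,156). The rack is at about (211,194) with slots red, blue, yellow from left to right. The tester is at (295,180).

```bash
cat > h.py <<'E'
import numpy as np, cv2
from workcell import bot
def cam(n):
    p=bot.camera_params(n); f=200/np.tan(np.radians(p["vertical_fov"])/2)
    return f,p["cx"],p["cy"],np.array(p["R"]),np.array(p["t"])
def unproj(c,uv,z):
    f,cx,cy,R,t=c; uv=np.atleast_2d(np.asarray(uv,float))
    d=np.c_[(uv[:,0]-cx)/f,(uv[:,1]-cy)/f,np.ones(len(uv))]@R   # rows R^T d
    o=-R.T@t; k=(z-o[2])/d[:,2]; return (o+k[:,None]*d)[:,:2]
def proj(c,X):
    f,cx,cy,R,t=c; q=np.atleast_2d(X)@R.T+t; return np.c_[f*q[:,0]/q[:,2]+cx,f*q[:,1]/q[:,2]+cy]
def blobs(mask,amin,amax=1e9):
    n,l,s,c=cv2.connectedComponentsWithStats(mask.astype(np.uint8))
    return [(s[i],c[i],l==i) for i in range(1,n) if amin<=s[i][4]<=amax]
HUE={"red":((0,6),(174,180)),"yellow":((22,35),),"blue":((100,125),),"green":((45,85),)}
def huemask(im,c,smin=120,vmin=60):
    h=cv2.cvtColor(im,cv2.COLOR_RGB2HSV).astype(int); m=np.zeros(im.shape[:2],bool)
    for a,b in HUE[c]: m|=(h[...,0]>=a)&(h[...,0]<=b)
    return m&(h[...,1]>smin)&(h[...,2]>vmin)
def to_tool(target,s=None):
    """target xyz (world), yaw; gives shift in tool axes (m) and rotvec/2pi from the measured pose"""
    from scipy.spatial.transform import Rotation as Ro
    s=s or bot.observe(); R=Ro.from_euler("xyz",s["tool_rot"]); G=Ro.from_euler("xyz",[np.pi,0,target[3]])
    return np.round(R.inv().apply(np.array(target[:3])-s["position"]),4),np.round((R.inv()*G).as_rotvec()/2/np.pi,4)
E
python3 - <<'E'
from h import *
im=cv2.cvtColor(cv2.imread("pics/top0.png"),cv2.COLOR_BGR2RGB); c=cam("top")
for k in HUE:
    for s,ce,m in blobs(huemask(im,k),15):
        if 160<ce[0]<480 and 110<ce[1]<310: print(k,s[4],ce.round(1),unproj(c,ce,0.02).round(4))
h=cv2.cvtColor(im,cv2.COLOR_RGB2HSV)
for s,ce,m in blobs((h[...,1]<40)&(h[...,2]>190),150,4000):
    r=cv2.minAreaRect(np.argwhere(m)[:,::-1].astype(np.float32)); b=unproj(c,cv2.boxPoints(r),0.005)
    e=np.linalg.norm(np.diff(b,axis=0),axis=1); print("white",s[4],ce.round(1),b.mean(0).round(4),e.round(3),b.round(3).tolist())
for s,ce,m in blobs((h[...,1]<60)&(h[...,2]>90)&(h[...,2]<=235),900,6000):
    if 160<ce[0]<340: 
        r=cv2.minAreaRect(np.argwhere(m)[:,::-1].astype(np.float32)); b=unproj(c,cv2.boxPoints(r),0.01); print("grey",s[4],ce.round(1),b.round(3).tolist())
print(cam("wrist"))
E
```

```text
red 596 [184.5 191.3] [[0.5645 0.3533]]
red 57 [402.5 234. ] [[ 0.4302 -0.3336]]
yellow 573 [232.6 182.6] [[0.5925 0.2027]]
yellow 39 [345. 211.] [[ 0.5027 -0.1528]]
blue 100 [343.7 122. ] [[ 0.7902 -0.1503]]
blue 60 [305.5 166.4] [[ 0.6448 -0.0276]]
blue 56 [282.7 168.4] [[0.6382 0.0449]]
blue 572 [208.7 186.9] [[0.5785 0.2777]]
blue 45 [373.2 223.7] [[ 0.4627 -0.2414]]
green 120 [293.8 165.7] [[0.647  0.0097]]
white 797 [194.8  60.8] [0.9985 0.2174] [0.008 1.509 0.008] [[0.997, 0.972], [1.004, 0.972], [1.0, -0.537], [0.993, -0.537]]
white 286 [293.5 156.5] [0.6773 0.009 ] [0.12  0.054 0.119] [[0.702, 0.07], [0.706, -0.05], [0.652, -0.052], [0.649, 0.068]]
white 2272 [214.5 200.6] [0.5589 0.2749] [0.245 0.199 0.242] [[0.633, 0.415], [0.678, 0.174], [0.483, 0.136], [0.44, 0.374]]
white 1156 [295.6 191.9] [0.5656 0.0016] [0.115 0.12  0.114] [[0.62, 0.064], [0.63, -0.051], [0.51, -0.061], [0.501, 0.053]]
white 673 [353.8 196.1] [ 0.5482 -0.1812] [0.159 0.049 0.159] [[0.494, -0.118], [0.629, -0.203], [0.602, -0.244], [0.468, -0.159]]
white 665 [382.3 208.6] [ 0.5077 -0.2714] [0.159 0.049 0.159] [[0.457, -0.206], [0.587, -0.297], [0.559, -0.337], [0.429, -0.246]]
white 657 [410.9 218.5] [ 0.4749 -0.3622] [0.159 0.049 0.159] [[0.424, -0.296], [0.554, -0.388], [0.526, -0.428], [0.396, -0.336]]
grey 2091 [295.7 182.2] [[0.697, 0.076], [0.708, -0.048], [0.507, -0.065], [0.497, 0.058]]
grey 3039 [212.2 198.6] [[0.633, 0.417], [0.679, 0.171], [0.481, 0.132], [0.436, 0.375]]
grey 2687 [296.  356.2] [[-0.044, 0.151], [0.158, 0.132], [0.128, -0.149], [-0.074, -0.126]]
(np.float64(352.0851572802251), 319.7770219258707, 200.3550926924108, array([[ 0.32855529, -0.94448378, -0.00134574],
       [-0.90843361, -0.31640387,  0.27319767],
       [-0.25845656, -0.08853802, -0.96195698]]), array([-0.62456672, -0.03602356,  0.37848121]))
```

Run:
```python
from h import *
from scipy.spatial.transform import Rotation as Ro
s=bot.observe(); T=Ro.from_euler("xyz",s["tool_rot"]).as_matrix()
f,cx,cy,R,t=cam("wrist"); o=-R.T@t
print("cam origin in tool",(T.T@(o-s["position"])).round(4)); print("cam axes (rows) in tool\n",(R@T).round(3))
c=cam("top"); print("button",unproj(c,[293.8,165.7],.078))
for k,u in dict(red=[184.5,191.3],blue=[208.7,186.9],yellow=[232.6,182.6]).items(): print(k,unproj(c,u,.026))
print(to_tool([0.40,-0.33,0.30,-0.6]))
```

```text
cam origin in tool [ 0.0694  0.0002 -0.1423]
cam axes (rows) in tool
 [[ 0.001  1.     0.   ]
 [-0.962  0.001 -0.273]
 [-0.273 -0.     0.962]]
button [[0.63640035 0.00647791]]
red [[0.56369175 0.35121482]]
blue [[0.57774208 0.27605181]]
yellow [[0.59153152 0.20150915]]
(array([ 0.2698, -0.1819, -0.069 ]), array([-1.000e-04,  1.000e-04,  1.486e-01]))
```

```bash
cat >> h.py <<'E'
def plan(*wps,start=None):
    """per waypoint [x,y,z,yaw]: sub-calls (<=0.23 m, <=0.7 rad) as tool shift m and turn/2pi"""
    from scipy.spatial.transform import Rotation as Ro
    if start is None:
        s=bot.observe(); p=s["position"]; R=Ro.from_euler("xyz",s["tool_rot"])
    else: p=np.array(start[:3]); R=Ro.from_euler("xyz",[np.pi,0,start[3]])
    for w in wps:
        G=Ro.from_euler("xyz",[np.pi,0,w[3]]); d=np.array(w[:3])-p; rv=(R.inv()*G).as_rotvec()
        n=max(1,int(np.ceil(max(np.linalg.norm(d)/.23,np.linalg.norm(rv)/.7))))
        for i in range(n):
            print("  ",np.round(R.inv().apply(d/n),4),np.round(rv/n/2/np.pi,4),"mm/row %.0f"%(np.linalg.norm(d)/n*1000/5))
            p=p+d/n; R=R*Ro.from_rotvec(rv/n)
        p=np.array(w[:3]);R=G; print(" ->",w)
E
python3 -c "
from h import *
plan([.46,-.30,.25,-.6])"
```

```text
[ 0.1682 -0.0953 -0.0095] [-0.0001  0.      0.0743] mm/row 39
   [ 0.1073 -0.1608 -0.0095] [-0.0001  0.      0.0743] mm/row 39
 -> [0.46, -0.3, 0.25, -0.6]
```

>>> move_arm([
  [[1, 0.034, -0.019, -0.002, 0, 0, 0.015], [1, 0.067, -0.038, -0.004, 0, 0, 0.03], [1, 0.101, -0.057, -0.006, 0, 0, 0.045], [1, 0.135, -0.076, -0.008, 0, 0, 0.06], [1, 0.168, -0.095, -0.01, 0, 0, 0.074]],
])

```text
clock: 0.6
position: [0.3332, -0.4443, 0.2412]
tool_rot: [-3.141, 0.0, -0.135]
force: [0.4, -0.3, -0.3]
grip_width: 0.0854
finger_force: 0.0
```

>>> move_arm([
  [[1, 0.021, -0.032, -0.002, 0, 0, 0.015], [1, 0.043, -0.064, -0.004, 0, 0, 0.03], [1, 0.064, -0.096, -0.006, 0, 0, 0.045], [1, 0.086, -0.128, -0.008, 0, 0, 0.06], [1, 0.107, -0.161, -0.01, 0, 0, 0.074]],
])

```text
clock: 1.1
position: [0.4603, -0.2988, 0.2512]
tool_rot: [3.142, 0.0, -0.6]
force: [0.9, -0.0, 0.2]
grip_width: 0.0857
finger_force: 0.0
```

>>> move_arm([
  [[1, 0, 0, 0, 0, 0, 0], [1, 0, 0, 0, 0, 0, 0], [1, 0, 0, 0, 0, 0, 0], [1, 0, 0, 0, 0, 0, 0]],
])

```text
clock: 1.5
position: [0.4587, -0.3011, 0.2512]
tool_rot: [3.141, 0.0, -0.597]
force: [0.1, 0.2, -0.3]
grip_width: 0.0851
finger_force: 0.0
```

```bash
cat >> h.py <<'E'
def shot(n,name):
    c=cam(n); im=bot.grab_frame(n); cv2.imwrite(f"pics/{name}.png",im[:,:,::-1]); return c,im
E
python3 - <<'E'
from h import *
s=bot.observe(); print(s["clock"],s["position"],s["tool_rot"],s["qpos"].round(2))
c,im=shot("wrist","w1")
h=cv2.cvtColor(im,cv2.COLOR_RGB2HSV)
for k in ("red","yellow","blue"):
    for s,ce,m in blobs(huemask(im,k),100): print(k,s[4],ce.round(1),unproj(c,ce,.03).round(4))
for s,ce,m in blobs((h[...,1]<40)&(h[...,2]>190),800):
    r=cv2.minAreaRect(np.argwhere(m)[:,::-1].astype(np.float32)); b=unproj(c,cv2.boxPoints(r),0.005)
    e=np.linalg.norm(np.diff(b,axis=0),axis=1); print("white",s[4],ce.round(1),b.mean(0).round(4),e.round(4),b.round(3).tolist())
E
```

```text
1.5 [ 0.45868694 -0.30106625  0.25123398] [ 3.14131488e+00  2.21846310e-04 -5.97422754e-01] [ 0.41  0.38  0.08  1.78 -0.03  0.98 -1.66]
red 549 [358.7 174.8] [[ 0.4307 -0.3316]]
yellow 973 [182.  212.6] [[ 0.5031 -0.1508]]
blue 164 [  3.2 169.5] [[ 0.6445 -0.0268]]
blue 595 [269.7 197.7] [[ 0.4632 -0.2394]]
white 4422 [359.5  86.3] [ 0.5017 -0.3814] [0.0989 0.0488 0.0991] [[0.476, -0.332], [0.557, -0.39], [0.528, -0.429], [0.445, -0.375]]
white 5100 [270.1 121.7] [ 0.5109 -0.2725] [0.0485 0.1591 0.0543] [[0.589, -0.299], [0.562, -0.339], [0.431, -0.249], [0.461, -0.203]]
white 5396 [184.  142.6] [ 0.5508 -0.1814] [0.0495 0.1613 0.0555] [[0.63, -0.204], [0.607, -0.248], [0.47, -0.162], [0.495, -0.112]]
```

View pics/w1.png

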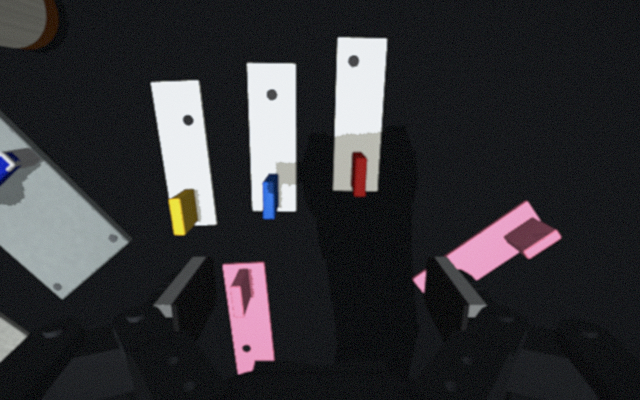

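```bash
cat >> h.py <<'E'
from scipy.optimize import minimize
DOT={"red":(.058,.008),"yellow":(.040,-.009),"blue":(.049,0.)}
def box(x0,x1,y0,y1,z0,z1): return np.array([[x,y,z] for x in(x0,x1) for y in(y0,y1) for z in(z0,z1)])
def place(P,pose,z=0):
    co,si=np.cos(pose[2]),np.sin(pose[2]); return np.c_[pose[0]+co*P[:,0]-si*P[:,1],pose[1]+si*P[:,0]+co*P[:,1],P[:,2]+z]
def render(c,parts,pose,z,shape):
    m=np.zeros((shape[0]*1,shape[1]*1),np.uint8)
    for P in parts:
        q=cv2.convexHull(proj(c,place(P,pose,z)).astype(np.float32)); cv2.fillConvexPoly(m,np.round(q*16).astype(np.int32),255,cv2.LINE_AA,4)
    return m/255.
def fit(c,mask,parts,x0,z=0,ignore=None):
    w=1 if ignore is None else ~ignore
    mk=cv2.GaussianBlur(mask.astype(float),(3,3),0)
    def cost(d):
        r=cv2.GaussianBlur(render(c,parts,x0+np.array(d)*[.001,.001,.01],z,mask.shape),(3,3),0)
        return (np.abs(r-mk)*w).sum()/max(1,((r+mk)*w/2).sum())
    best=None
    d0=np.zeros(3)
    for sc in (8,3,1):
        S=np.vstack([d0,d0+np.diag([sc]*3)]); o=minimize(cost,d0,method="Nelder-Mead",options=dict(initial_simplex=S,maxiter=150)); d0=o.x
    return x0+d0*[.001,.001,.01],o.fun
PANEL=[box(-.08,.08,-.025,.025,0,.005),box(-.075,-.035,-.006,.006,.005,.05)]
def find_panel(c,im,k,x0,z=0):
    h=cv2.cvtColor(im,cv2.COLOR_RGB2HSV); m=((h[...,1]<70)&(h[...,2]>90))
    reg=cv2.dilate((render(c,PANEL,x0,z,m.shape)>.3).astype(np.uint8),np.ones((15,15)))>0
    m=((m|huemask(im,k,100,40))&reg); 
    m=cv2.morphologyEx(m.astype(np.uint8),cv2.MORPH_CLOSE,cv2.getStructuringElement(cv2.MORPH_ELLIPSE,(13,13)))>0
    p,e=fit(c,m,PANEL,np.array(x0,float),z)
    q=place(np.array([[*DOT[k],.005]]),p,z); u=proj(c,q)[0]; r=8
    a,b=int(round(u[1])),int(round(u[0])); 
    d=None
    if r<=a<im.shape[0]-r and r<=b<im.shape[1]-r:
        g=255-im[a-r:a+r+1,b-r:b+r+1].mean(2); w=np.clip(g-130,0,None)
        yy,xx=np.mgrid[a-r:a+r+1,b-r:b+r+1]
        if w.sum()>0: d=unproj(c,[(w*xx).sum()/w.sum(),(w*yy).sum()/w.sum()],z+.005)[0]
    return p,e,q[0,:2],d
E
python3 - <<'E'
from h import *
im=cv2.cvtColor(cv2.imread("pics/w1.png"),cv2.COLOR_BGR2RGB); c=cam("wrist")
im2=cv2.cvtColor(cv2.imread("pics/top0.png"),cv2.COLOR_BGR2RGB); c2=cam("top")
X=dict(red=[.475,-.362,-.61],blue=[.508,-.271,-.61],yellow=[.548,-.181,-.56])
for k,x in X.items():
    for cc,ii in((c,im),(c2,im2)):
        p,e,q,d=find_panel(cc,ii,k,x); print(k,p.round(4),round(e,3),"dot model",q.round(4),"seen",d if d is None else d.round(4))
E
```

```text
red [ 0.4774 -0.3637 -0.6172] 0.018 dot model [ 0.5293 -0.3908] seen [ 0.5294 -0.3907]
red [ 0.4747 -0.3619 -0.6168] 0.029 dot model [ 0.5266 -0.3889] seen [ 0.5435 -0.3843]
blue [ 0.5097 -0.273  -0.6145] 0.019 dot model [ 0.5497 -0.3012] seen [ 0.55   -0.3012]
blue [ 0.5075 -0.2715 -0.614 ] 0.024 dot model [ 0.5476 -0.2997] seen [ 0.5549 -0.2987]
yellow [ 0.5505 -0.182  -0.5616] 0.019 dot model [ 0.5796 -0.211 ] seen [ 0.5794 -0.2111]
yellow [ 0.5484 -0.1808 -0.5595] 0.024 dot model [ 0.5775 -0.2096] seen [ 0.5636 -0.2272]
```

The wrist picture shows the red panel at (360,115) with its fin at (359,175) and its dot at (353,60). It has a white plate and red grip, so the choice is right. Next I'll view the tester and rack.

```bash
python3 -c "
from h import *
plan([.58,.08,.27,.1])"
```

```text
[-0.057  -0.1916 -0.0094] [ 0.      0.     -0.0555] mm/row 40
   [ 0.0118 -0.1996 -0.0094] [ 0.      0.     -0.0555] mm/row 40
 -> [0.58, 0.08, 0.27, 0.1]
```

>>> move_arm([
  [[1, -0.011, -0.038, -0.002, 0, 0, -0.011], [1, -0.023, -0.077, -0.004, 0, 0, -0.022], [1, -0.034, -0.115, -0.006, 0, 0, -0.033], [1, -0.046, -0.153, -0.008, 0, 0, -0.044], [1, -0.057, -0.192, -0.009, 0, 0, -0.0555]],
])

```text
clock: 2.05
position: [0.5202, -0.1085, 0.2606]
tool_rot: [3.141, -0.0, -0.246]
force: [1.5, -0.3, 0.3]
grip_width: 0.0852
finger_force: 0.0
```

>>> move_arm([
  [[1, 0.002, -0.04, -0.002, 0, 0, -0.011], [1, 0.005, -0.08, -0.004, 0, 0, -0.022], [1, 0.007, -0.12, -0.006, 0, 0, -0.033], [1, 0.009, -0.16, -0.008, 0, 0, -0.044], [1, 0.012, -0.2, -0.009, 0, 0, -0.0555]],
])

```text
clock: 2.55
position: [0.5811, 0.0825, 0.2696]
tool_rot: [3.141, -0.0, 0.103]
force: [-0.2, 0.1, -0.3]
grip_width: 0.0851
finger_force: 0.0
```

>>> move_arm([
  [[1, 0, 0, 0, 0, 0, 0], [1, 0, 0, 0, 0, 0, 0], [1, 0, 0, 0, 0, 0, 0], [1, 0, 0, 0, 0, 0, 0]],
])

```text
clock: 2.95
position: [0.5807, 0.0803, 0.2694]
tool_rot: [3.141, -0.0, 0.099]
force: [0.8, 0.0, 1.0]
grip_width: 0.0854
finger_force: 0.0
```

Run:
```python
from h import *
import pickle
s=bot.observe(); print(s["clock"],s["position"],s["tool_rot"],s["qpos"].round(2))
c,im=shot("wrist","w2"); pickle.dump(c,open("c2.pkl","wb"))
for k,x in dict(blue=[.508,-.271,-.61],yellow=[.548,-.181,-.56]).items():
    p,e,q,d=find_panel(c,im,k,x); print(k,p.round(4),round(e,3),q.round(4),d if d is None else d.round(4))
for k in HUE:
    for s,ce,m in blobs(huemask(im,k),150): print(k,s[4],ce.round(1),unproj(c,ce,.026).round(4))
```

```text
2.95 [0.58071276 0.08032379 0.26939688] [ 3.14118379e+00 -5.43192693e-05  9.90808112e-02] [-0.1   0.43 -0.19  1.65  0.09  1.07 -1.79]
blue [ 0.5091 -0.2745 -0.615 ] 0.059 [ 0.5491 -0.3028] [ 0.5504 -0.3012]
yellow [ 0.55   -0.183  -0.5566] 0.031 [ 0.5792 -0.2118] [ 0.5798 -0.2111]
red 4960 [ 73.3 153.1] [[0.5674 0.3505]]
red 727 [629.  314.4] [[ 0.4316 -0.3247]]
yellow 4944 [210.6 140.9] [[0.5958 0.2009]]
yellow 1089 [512.7 250.9] [[ 0.5016 -0.158 ]]
blue 4877 [141.8 147.1] [[0.5815 0.2756]]
blue 568 [367.6 118.4] [[0.6365 0.0344]]
blue 371 [437.5 119.2] [[ 0.6431 -0.04  ]]
blue 1257 [576.  286.8] [[ 0.4627 -0.247 ]]
green 1404 [405.3 120.2] [[ 0.6386 -0.006 ]]
```

View pics/w2.png

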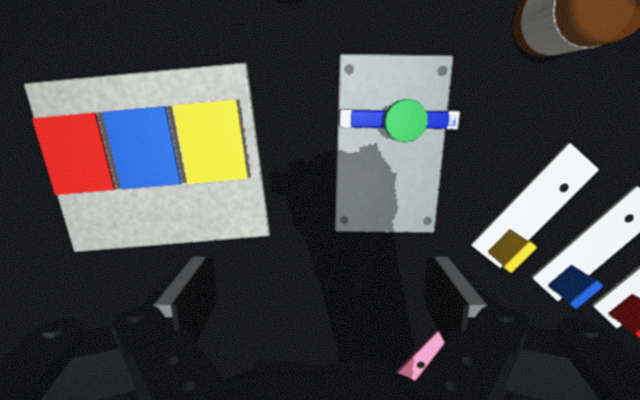

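Run:
```python
from h import *
import pickle
c=pickle.load(open("c2.pkl","rb")); im=cv2.cvtColor(cv2.imread("pics/w2.png"),cv2.COLOR_BGR2RGB)
top=lambda x0,x1,y0,y1,z: box(x0,x1,y0,y1,z,z+1e-4)
yaw=.19
for k,x in dict(red=(.5674,.3505),blue=(.5815,.2756),yellow=(.5958,.2009)).items():
    m=max(blobs(huemask(im,k),1000),key=lambda b:b[0][4])[2]
    p,e=fit(c,m,[top(-.043,.043,-.034,.034,.026)],np.array([*x,yaw])); print(k,p.round(4),round(e,3),"mouth",(p[:2]-.043*np.array([np.cos(p[2]),np.sin(p[2])])).round(4))
M=huemask(im,"red")|huemask(im,"blue")|huemask(im,"yellow"); M[:,260:]=0
p,e=fit(c,M,[top(-.043,.043,-.034+d,.034+d,.026) for d in(-.076,0,.076)],np.array([.5815,.2756,yaw])); print("3slots",p.round(4),round(e,3))
h=cv2.cvtColor(im,cv2.COLOR_RGB2HSV); g=(h[...,2]>75)
m=g.copy();m[:,275:]=0;m[290:]=0
p,e=fit(c,m,[box(-.12,.08,-.1225,.1225,0,.008)],np.array([.575,.275,yaw]),ignore=np.pad(np.zeros((400,0),bool),((0,0),(0,640)))); print("rack",p.round(4),round(e,3))
m=g.copy();m[:,:320]=0;m[:,463:]=0;m[245:]=0
p,e=fit(c,m,[box(-.135,.065,-.06,.06,0,.012),box(-.009,.009,-.063,.063,.012,.048)],np.array([.637,.008,.088])); print("tester",p.round(4),round(e,3))
p2,e2=fit(c,m,[box(-.135,.065,-.06,.06,0,.012)],np.array([.637,.008,.088])); print("tester bed",p2.round(4),round(e2,3))
b=[b for b in blobs(huemask(im,"green"),300)][0]; print("button",unproj(c,b[1],.077))
```

```text
red [0.5651 0.3502 0.1861] 0.039 mouth [0.5229 0.3422]
blue [0.5787 0.2751 0.1818] 0.045 mouth [0.5364 0.2674]
yellow [0.5932 0.2005 0.1829] 0.045 mouth [0.5509 0.1927]
3slots [0.5791 0.2754 0.1842] 0.044
rack [0.5794 0.277  0.1881] 0.021
tester [0.6396 0.0056 0.0884] 0.025
tester bed [0.6397 0.0053 0.088 ] 0.032
button [[0.64006636 0.00630976]]
```

```bash
python3 -c "
from h import *
plan([.432,-.332,.18,-.617])"
```

```text
[-0.0945  0.1979  0.0448] [ 0.    -0.     0.057] mm/row 45
   [-0.0191  0.2184  0.0448] [ 0.    -0.     0.057] mm/row 45
 -> [0.432, -0.332, 0.18, -0.617]
```

>>> move_arm([
  [[1, -0.019, 0.04, 0.009, 0, 0, 0.0114], [1, -0.038, 0.079, 0.018, 0, 0, 0.0228], [1, -0.057, 0.119, 0.027, 0, 0, 0.0342], [1, -0.076, 0.158, 0.036, 0, 0, 0.0456], [1, -0.0945, 0.198, 0.045, 0, 0, 0.057]],
])

```text
clock: 3.5
position: [0.5057, -0.1269, 0.2243]
tool_rot: [3.142, -0.001, -0.261]
force: [1.2, -0.3, -0.0]
grip_width: 0.0856
finger_force: 0.0
```

>>> move_arm([
  [[0.6, -0.004, 0.044, 0.009, 0, 0, 0.0114], [0.6, -0.008, 0.087, 0.018, 0, 0, 0.0228], [0.6, -0.011, 0.131, 0.027, 0, 0, 0.0342], [0.6, -0.015, 0.175, 0.036, 0, 0, 0.0456], [0.6, -0.019, 0.218, 0.045, 0, 0, 0.057]],
])

```text
clock: 4.0
position: [0.4317, -0.333, 0.1793]
tool_rot: [3.141, -0.001, -0.619]
force: [1.9, -0.1, -0.9]
grip_width: 0.051
finger_force: 0.0
```

>>> move_arm([
  [[0.6, 0, 0, 0, 0, 0, 0], [0.6, 0, 0, 0, 0, 0, 0], [0.6, 0, 0, 0, 0, 0, 0]],
])

```text
clock: 4.3
position: [0.4333, -0.3302, 0.1795]
tool_rot: [-3.141, -0.0, -0.614]
force: [1.0, 0.3, 0.3]
grip_width: 0.0509
finger_force: 0.0
```

```bash
cat >> h.py <<'E'
def look(k,x0,name,cname="wrist",z=0):
    c,im=shot(cname,name); p,e,q,d=find_panel(c,im,k,x0,z)
    fin=p[:2]-.055*np.array([np.cos(p[2]),np.sin(p[2])])
    print(k,"pose",p.round(4),"err",round(e,3),"dot",q.round(4),d if d is None else d.round(4),"fin",fin.round(4)); return p,fin
E
python3 - <<'E'
from h import *
p,f=look("red",[.4774,-.3637,-.617],"w3")
print(bot.observe()["position"]); plan([*f,.09,p[2]],[*f,.018,p[2]])
E
```

```text
red pose [ 0.4774 -0.3639 -0.6151] err 0.014 dot [ 0.5294 -0.3908] [ 0.5293 -0.3908] fin [ 0.4325 -0.3321]
[ 0.43348892 -0.33002296  0.17958086]
   [0.0004 0.0023 0.0896] [-0.0001 -0.0001  0.0002] mm/row 18
 -> [np.float64(0.4324977322430055), np.float64(-0.33211510804753425), 0.09, np.float64(-0.6150650717810778)]
   [ 0.    -0.     0.072] [0. 0. 0.] mm/row 14
 -> [np.float64(0.4324977322430055), np.float64(-0.33211510804753425), 0.018, np.float64(-0.6150650717810778)]
```

>>> move_arm([
  [[0.6, 0, 0.001, 0.035, 0, 0, 0], [0.6, 0, 0.001, 0.07, 0, 0, 0], [0.6, 0, 0.001, 0.105, 0, 0, 0], [0.6, 0, 0.001, 0.14, 0, 0, 0], [0.6, 0, 0.001, 0.161, 0, 0, 0]],
])

```text
clock: 4.85
position: [0.4324, -0.3301, 0.0163]
tool_rot: [-3.141, 0.002, -0.613]
force: [-0.5, -0.1, 0.5]
grip_width: 0.051
finger_force: 0.0
```

>>> move_arm([
  [[0.6, 0, 0, 0, 0, 0, 0], [0, 0, 0, 0, 0, 0, 0], [0, 0, 0, 0, 0, 0, 0], [0, 0, 0, 0, 0, 0, 0], [0, 0, 0, 0, 0, 0, 0]],
], force=60)

```text
clock: 5.35
position: [0.4332, -0.332, 0.0198]
tool_rot: [-3.141, -0.002, -0.615]
force: [-1.7, 2.5, 10.3]
grip_width: 0.011
finger_force: 59.1
```

>>> move_arm([
  [[0, 0, 0, 0, 0, 0, 0], [0, 0, 0, 0, 0, 0, 0], [0, 0, 0, -0.01, 0, 0, 0], [0, 0, 0, -0.02, 0, 0, 0], [0, 0, 0, -0.03, 0, 0, 0]],
])

```text
clock: 5.85
position: [0.4326, -0.3318, 0.0497]
tool_rot: [-3.142, -0.001, -0.615]
force: [0.1, -0.1, -1.4]
grip_width: 0.0112
finger_force: 58.4
```

Run:
```python
from h import *
s=bot.observe(); print(s["position"],s["tool_rot"],s["grip_width"],s["finger_force"])
p,f=look("red",[.4774,-.3637,-.617],"w4",z=.03)
tip=np.array([.6398,.0058]); yaw=.088
d=np.array(DOT["red"]); R=np.array([[np.cos(yaw),-np.sin(yaw)],[np.sin(yaw),np.cos(yaw)]])
for back in (.12,0): print("tcp goal", (tip-R@(d+[.055+back,0])).round(4))
g0=tip-R@(d+[.055+.12,0]); 
plan([.432,-.332,.10,-.615],[*g0,.10,yaw],[*g0,.045,yaw])
```

```text
[ 0.43263494 -0.33179633  0.04974705] [-3.14153870e+00 -9.00265875e-04 -6.15092462e-01] 0.01116879236342498 58.37470293045044
red pose [ 0.4797 -0.3651 -0.6157] err 0.082 dot [ 0.5317 -0.3921] None fin [ 0.4348 -0.3334]
tcp goal [ 0.4084 -0.0226]
tcp goal [ 0.5279 -0.0121]
   [-0.0009  0.0005 -0.049 ] [-0.     -0.0004 -0.    ] mm/row 10
 -> [0.432, -0.332, 0.1, -0.615]
   [-0.0989 -0.1195 -0.    ] [ 0.      0.     -0.0559] mm/row 31
   [-0.0517 -0.1463 -0.    ] [ 0.      0.     -0.0559] mm/row 31
 -> [np.float64(0.40840468566844335), np.float64(-0.022646590400258276), 0.1, 0.088]
   [ 0.    -0.     0.055] [0. 0. 0.] mm/row 11
 -> [np.float64(0.40840468566844335), np.float64(-0.022646590400258276), 0.045, 0.088]
```

Run:
```python
from h import *
plan([.432,-.332,.08,-.615],[.4482,-.0191,.08,.088],[.4482,-.0191,.035,.088],[.5279,-.0121,.034,.088])
```

```text
[-0.001   0.0005 -0.029 ] [-0.     -0.0004 -0.    ] mm/row 6
 -> [0.432, -0.332, 0.08, -0.615]
   [-0.0836 -0.1325 -0.    ] [ 0.      0.     -0.0559] mm/row 31
   [-0.0329 -0.1532 -0.    ] [ 0.      0.     -0.0559] mm/row 31
 -> [0.4482, -0.0191, 0.08, 0.088]
   [ 0.    -0.     0.045] [0. 0. 0.] mm/row 9
 -> [0.4482, -0.0191, 0.035, 0.088]
   [0.08  0.    0.001] [0. 0. 0.] mm/row 16
 -> [0.5279, -0.0121, 0.034, 0.088]
```

>>> move_arm([
  [[0, 0, 0, -0.015, 0, 0, 0], [0, 0, 0, -0.03, 0, 0, 0], [0, 0, 0, -0.03, 0, 0, 0]],
])

```text
clock: 6.2
position: [0.4333, -0.3322, 0.0802]
tool_rot: [-3.141, -0.003, -0.615]
force: [0.1, -0.0, -1.1]
grip_width: 0.0111
finger_force: 58.4
```

>>> move_arm([
  [[0, -0.017, -0.026, 0, 0, 0, -0.011], [0, -0.034, -0.053, 0, 0, 0, -0.022], [0, -0.05, -0.08, 0, 0, 0, -0.0335], [0, -0.067, -0.106, 0, 0, 0, -0.045], [0, -0.084, -0.1325, 0, 0, 0, -0.056]],
])

```text
clock: 6.7
position: [0.4401, -0.1737, 0.078]
tool_rot: [-3.141, 0.0, -0.26]
force: [1.8, 0.5, -1.8]
grip_width: 0.0108
finger_force: 58.6
```

>>> move_arm([
  [[0, -0.007, -0.031, 0, 0, 0, -0.011], [0, -0.013, -0.061, 0, 0, 0, -0.022], [0, -0.02, -0.092, 0, 0, 0, -0.0335], [0, -0.026, -0.122, 0, 0, 0, -0.045], [0, -0.033, -0.153, 0, 0, 0, -0.056]],
])

```text
clock: 7.2
position: [0.4481, -0.0174, 0.0781]
tool_rot: [-3.141, -0.0, 0.092]
force: [0.4, 0.1, -1.3]
grip_width: 0.011
finger_force: 58.6
```

>>> move_arm([
  [[0, 0, 0, 0, 0, 0, 0], [0, 0, 0, 0, 0, 0, 0], [0, 0, 0, 0, 0, 0, 0]],
])

```text
clock: 7.5
position: [0.448, -0.0194, 0.0781]
tool_rot: [3.141, 0.0, 0.087]
force: [-0.4, -0.6, -1.0]
grip_width: 0.0114
finger_force: 58.7
```

Run:
```python
from h import *
s=bot.observe(); print(s["position"],s["tool_rot"],s["grip_width"],s["finger_force"])
plan([.4482,-.0191,.035,.088],[.5279,-.0121,.034,.088])
look("red",[.4982,-.0141,.088],"t1","top",z=.06)
```

```text
[ 0.44803338 -0.01940061  0.07814319] [3.14132866e+00 2.85617698e-04 8.71426169e-02] 0.011353476666248226 58.68669390678406
   [ 0.0002 -0.0003  0.0431] [ 0.      0.     -0.0001] mm/row 9
 -> [0.4482, -0.0191, 0.035, 0.088]
   [0.08  0.    0.001] [0. 0. 0.] mm/row 16
 -> [0.5279, -0.0121, 0.034, 0.088]
red pose [0.4775 0.0009 0.1346] err 0.793 dot [0.5339 0.0166] [0.5237 0.0161] fin [ 0.423  -0.0065]
```

>>> move_arm([
  [[0, 0, 0, 0.015, 0, 0, 0], [0, 0, 0, 0.03, 0, 0, 0], [0, 0, 0, 0.042, 0, 0, 0], [0, 0, 0, 0.042, 0, 0, 0]],
])

```text
clock: 7.95
position: [0.4474, -0.0192, 0.0351]
tool_rot: [3.142, 0.002, 0.088]
force: [-0.3, -0.5, -0.0]
grip_width: 0.0113
finger_force: 58.7
```

>>> move_arm([
  [[0, 0.02, 0, 0, 0, 0, 0], [0, 0.04, 0, 0, 0, 0, 0], [0, 0.06, 0, 0, 0, 0, 0], [0, 0.074, 0, 0, 0, 0, 0], [0, 0.08, 0, 0, 0, 0, 0]],
])

```text
clock: 8.45
position: [0.5291, -0.0117, 0.0368]
tool_rot: [-3.142, -0.001, 0.088]
force: [0.4, 0.6, -1.0]
grip_width: 0.0112
finger_force: 58.7
```

>>> move_arm([
  [[0, 0, 0, 0.002, 0, 0, 0], [0, 0, 0, 0.004, 0, 0, 0], [0, 0, 0, 0.0045, 0, 0, 0]],
])

```text
clock: 8.75
position: [0.527, -0.0118, 0.0318]
tool_rot: [3.141, 0.001, 0.088]
force: [-5.8, -0.3, 12.1]
grip_width: 0.011
finger_force: 60.8
```

Run:
```python
from h import *
s=bot.observe(); print(s["position"],s["tool_rot"],s["grip_width"],s["finger_force"])
look("red",[.5827,-.0073,.088],"w5","wrist",z=.012)
```

```text
[ 0.52699286 -0.01179302  0.0317986 ] [3.14143595e+00 9.27957772e-04 8.84189797e-02] 0.011022565316850749 60.76234817504883
red pose [ 0.5841 -0.0074  0.0816] err 0.184 dot [0.6413 0.0053] None fin [ 0.5293 -0.0119]
```

View pics/w5.png

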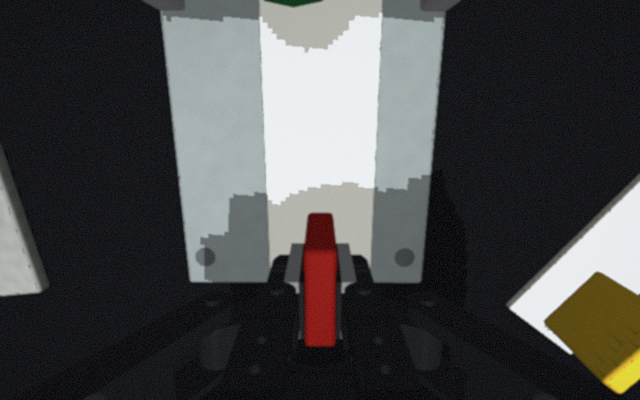

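Red panel at rest on the bed: the plate runs under the bridge (nose end at rows <10, plate columns 262–380), red fin at (320,290). Now I let go and check from above.

>>> move_arm([
  [[0.5, 0, 0, -0.001, 0, 0, 0], [0.5, 0, 0, -0.001, 0, 0, 0], [0.5, 0, 0, -0.001, 0, 0, 0], [0.5, 0, 0, -0.001, 0, 0, 0]],
])

```text
clock: 9.2
position: [0.5278, -0.0115, 0.0328]
tool_rot: [-3.142, -0.0, 0.089]
force: [-0.4, 0.3, 0.3]
grip_width: 0.0428
finger_force: 0.0
```

>>> move_arm([
  [[0.5, 0, 0, -0.03, 0, 0, 0], [0.5, 0, 0, -0.07, 0, 0, 0], [0.5, 0, 0, -0.11, 0, 0, 0], [0.5, 0, 0, -0.15, 0, 0, 0], [0.5, 0, 0, -0.18, 0, 0, 0]],
])

```text
clock: 9.7
position: [0.5281, -0.0115, 0.2153]
tool_rot: [3.142, -0.002, 0.089]
force: [0.8, -0.4, -1.1]
grip_width: 0.0426
finger_force: 0.0
```

>>> move_arm([
  [[0, 0.02, 0, 0, 0, 0, 0], [0, 0.04, 0, 0, 0, 0, 0], [0, 0.04, 0, 0, 0, 0, 0], [0, 0.04, 0, 0, 0, 0, 0], [0, 0.04, 0, 0, 0, 0, 0]],
])

```text
clock: 10.2
position: [0.567, -0.0081, 0.2126]
tool_rot: [3.142, 0.001, 0.089]
force: [-0.5, -0.3, -0.0]
grip_width: 0.0001
finger_force: 0.0
```

```bash
cat >> h.py <<'E'
BRIDGE=[box(-.009,.009,-.064,.064,.012,.049),np.c_[.021*np.cos(np.arange(0,6.3,.3)),.021*np.sin(np.arange(0,6.3,.3)),np.full(21,.079)],np.c_[.021*np.cos(np.arange(0,6.3,.3)),.021*np.sin(np.arange(0,6.3,.3)),np.full(21,.05)]]
BRIDGE=[BRIDGE[0],np.vstack(BRIDGE[1:])]
TIP=np.array([.6398,.0058,.088])
def onbed(k,name,tip=TIP):
    """pose of a panel lying on the bed, bridge and button masked out; bed refitted as reference"""
    c,im=shot("wrist",name); h=cv2.cvtColor(im,cv2.COLOR_RGB2HSV)
    g=(h[...,2]>60); g[290:]=0; reg=cv2.dilate((render(c,[box(-.135,.065,-.06,.06,0,.012)],tip,0,g.shape)>.3).astype(np.uint8),np.ones((21,21)))>0
    t,e=fit(c,g&reg,[box(-.135,.065,-.06,.06,0,.012)]+BRIDGE[:1],tip); print("tester",t.round(4),round(e,3))
    ig=cv2.dilate((render(c,BRIDGE,t,0,g.shape)>.05).astype(np.uint8),np.ones((5,5)))>0
    yaw=t[2]; R=np.array([[np.cos(yaw),-np.sin(yaw)],[np.sin(yaw),np.cos(yaw)]]); x0=np.r_[t[:2]-R@np.array(DOT[k]),yaw]
    warm=im[...,0].astype(int)-im[...,2].astype(int)   # bed is greenish grey, plate neutral/warm
    reg=cv2.dilate((render(c,PANEL,x0,.012,g.shape)>.3).astype(np.uint8),np.ones((15,15)))>0
    bedm=(h[...,1]>16)&(h[...,0]>60)&(h[...,0]<120)
    m=((h[...,2]>90)&~bedm|huemask(im,k,100,40))&reg&~ig
    m=cv2.morphologyEx(m.astype(np.uint8),cv2.MORPH_OPEN,np.ones((3,3)))>0
    cv2.imwrite("pics/mask.png",m*255)
    fin=render(c,PANEL[1:],x0,.012,g.shape)>.3
    p,e=fit(c,m,PANEL,x0,.012,ig); R=np.array([[np.cos(p[2]),-np.sin(p[2])],[np.sin(p[2]),np.cos(p[2])]])
    d=p[:2]+R@np.array(DOT[k]); print("panel",p.round(4),round(e,3),"dot-tip in tester frame mm",(1000*np.array([[np.cos(yaw),np.sin(yaw)],[-np.sin(yaw),np.cos(yaw)]])@(d-t[:2])).round(1)); return t,p
E
python3 - <<'E'
from h import *
s=bot.observe(); print(s["clock"],s["position"],s["grip_width"],s["force"])
onbed("red","w6")
E
```

```text
10.2 [ 0.56704971 -0.00808184  0.21260423] 5.6267970240219325e-05 [-0.49984182 -0.25764229 -0.04963858]
tester [0.6394 0.0056 0.0861] 0.03
panel [ 0.5817 -0.0071  0.0879] 0.041 dot-tip in tester frame mm [-0.6  0.5][ WARN:0@0.929] global loadsave.cpp:1063 imwrite_ Unsupported depth image for selected encoder is fallbacked to CV_8U.
```

View pics/w6.png

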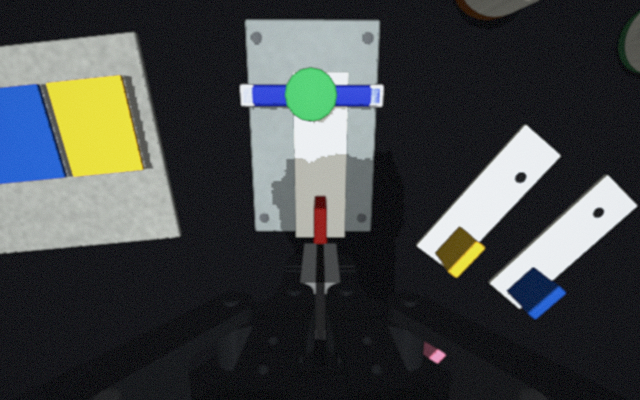

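Run:
```python
from h import *
plan([.6396,.0057,.10,.088],[.6396,.0057,.07,.088])
```

```text
[ 0.0735 -0.0073  0.1127] [0.     0.0001 0.0001] mm/row 27
 -> [0.6396, 0.0057, 0.1, 0.088]
   [ 0.   -0.    0.03] [0. 0. 0.] mm/row 6
 -> [0.6396, 0.0057, 0.07, 0.088]
```

>>> move_arm([
  [[0, 0.0735, -0.007, 0, 0, 0, 0], [0, 0.0735, -0.007, 0.04, 0, 0, 0], [0, 0.0735, -0.007, 0.08, 0, 0, 0], [0, 0.0735, -0.007, 0.112, 0, 0, 0], [0, 0.0735, -0.007, 0.112, 0, 0, 0]],
])

```text
clock: 10.75
position: [0.6376, 0.0054, 0.0968]
tool_rot: [-3.141, 0.007, 0.089]
force: [-1.0, 0.4, 0.2]
grip_width: -0.0002
finger_force: 0.0
```

>>> move_arm([
  [[0, 0, 0, 0.01, 0, 0, 0], [0, 0, 0, 0.02, 0, 0, 0], [0, 0, 0, 0.027, 0, 0, 0], [0, 0, 0, 0.03, 0, 0, 0], [0, 0, 0, 0.03, 0, 0, 0]],
])

```text
clock: 11.25
position: [0.6408, 0.0055, 0.0712]
tool_rot: [3.142, -0.001, 0.089]
force: [1.3, -1.2, 4.6]
grip_width: 0.0
finger_force: 2.0
```

>>> move_arm([
  [[0, 0, 0, 0.002, 0, 0, 0], [0, 0, 0, 0.003, 0, 0, 0], [0, 0, 0, 0.003, 0, 0, 0]],
])

```text
clock: 11.55
position: [0.6408, 0.0055, 0.0681]
tool_rot: [3.142, -0.001, 0.089]
force: [2.9, -0.9, 5.3]
grip_width: 0.0001
finger_force: 2.4
```

>>> move_arm([
  [[0, 0, 0, 0.001, 0, 0, 0], [0, 0, 0, 0.002, 0, 0, 0], [0, 0, 0, 0.002, 0, 0, 0]],
])

```text
clock: 11.85
position: [0.6408, 0.0055, 0.0661]
tool_rot: [3.142, -0.001, 0.089]
force: [3.4, -0.4, 6.8]
grip_width: -0.0002
finger_force: 3.0
```

>>> move_arm([
  [[0, 0, 0, 0.0005, 0, 0, 0], [0, 0, 0, 0.001, 0, 0, 0], [0, 0, 0, 0.001, 0, 0, 0]],
])

```text
clock: 12.15
position: [0.6408, 0.0055, 0.0656]
tool_rot: [3.142, -0.001, 0.089]
force: [1.2, -0.3, 15.0]
grip_width: 0.0001
finger_force: 7.0
```

>>> move_arm([
  [[0, 0, 0, 0, 0, 0, 0], [0, 0, 0, 0, 0, 0, 0], [0, 0, 0, 0, 0, 0, 0], [0, 0, 0, 0, 0, 0, 0], [0, 0, 0, 0, 0, 0, 0]],
])

```text
clock: 12.65
position: [0.6408, 0.0055, 0.0657]
tool_rot: [3.142, -0.001, 0.089]
force: [0.2, -0.4, 14.1]
grip_width: -0.0002
finger_force: 6.9
```

>>> move_arm([
  [[0, 0, 0, 0, 0, 0, 0], [0, 0, 0, 0, 0, 0, 0], [0, 0, 0, 0, 0, 0, 0], [0, 0, 0, 0, 0, 0, 0], [0, 0, 0, 0, 0, 0, 0]],
])

```text
clock: 13.15
position: [0.6408, 0.0055, 0.0656]
tool_rot: [3.142, -0.001, 0.089]
force: [-0.0, -0.0, 13.6]
grip_width: -0.0001
finger_force: 6.9
```

>>> move_arm([
  [[0, 0, 0, -0.015, 0, 0, 0], [0, 0, 0, -0.04, 0, 0, 0], [0.5, -0.03, 0, -0.09, 0, 0, 0], [0.5, -0.06, 0, -0.12, 0, 0, 0], [0.5, -0.08, 0, -0.13, 0, 0, 0]],
])

```text
clock: 13.65
position: [0.5595, -0.0018, 0.1985]
tool_rot: [3.141, -0.003, 0.088]
force: [1.8, 0.5, 0.2]
grip_width: 0.0421
finger_force: 0.0
```

Run:
```python
from h import *
s=bot.observe(); print(s["clock"],s["position"],s["grip_width"],s["force"])
t,p=onbed("red","w7"); yaw=p[2]; f=p[:2]-.055*np.array([np.cos(yaw),np.sin(yaw)])
print(f); plan([*f,.15,yaw],[*f,.032,yaw])
```

```text
13.65 [ 0.55946891 -0.00178105  0.19853112] 0.04206405973729819 [1.7542467  0.50965888 0.15363341]
tester [0.6387 0.0055 0.086 ] 0.03
panel [ 0.5818 -0.0072  0.0854] 0.027 dot-tip in tester frame mm [0.2 0.2]
[ 0.52697047 -0.01186532]
   [-0.0313  0.007   0.0487] [ 0.0001 -0.0003  0.0004] mm/row 12
 -> [np.float64(0.5269704739912473), np.float64(-0.011865321701482075), 0.15, np.float64(0.08542137850050607)]
   [ 0.    -0.     0.118] [0. 0. 0.] mm/row 24
 -> [np.float64(0.5269704739912473), np.float64(-0.011865321701482075), 0.032, np.float64(0.08542137850050607)][ WARN:0@1.001] global loadsave.cpp:1063 imwrite_ Unsupported depth image for selected encoder is fallbacked to CV_8U.
```

>>> move_arm([
  [[0.5, -0.016, 0.004, 0.025, 0, 0, 0], [0.5, -0.0315, 0.007, 0.05, 0, 0, 0], [0.5, -0.0315, 0.007, 0.09, 0, 0, 0], [0.5, -0.0315, 0.007, 0.13, 0, 0, 0], [0.5, -0.0315, 0.007, 0.166, 0, 0, 0]],
])

```text
clock: 14.2
position: [0.5292, -0.0113, 0.0276]
tool_rot: [-3.141, 0.001, 0.089]
force: [1.1, 0.8, 0.2]
grip_width: 0.0424
finger_force: 0.0
```

>>> move_arm([
  [[0.5, 0, 0, 0, 0, 0, 0], [0, 0, 0, 0, 0, 0, 0], [0, 0, 0, 0, 0, 0, 0], [0, 0, 0, 0, 0, 0, 0], [0, 0, 0, 0, 0, 0, 0]],
])

```text
clock: 14.7
position: [0.5309, -0.0114, 0.0309]
tool_rot: [3.141, -0.003, 0.088]
force: [-3.0, -0.5, 11.3]
grip_width: 0.0115
finger_force: 59.9
```

>>> move_arm([
  [[0, 0, 0, 0, 0, 0, 0], [0, 0, 0, -0.002, 0, 0, 0], [0, -0.01, 0, -0.003, 0, 0, 0], [0, -0.03, 0, -0.003, 0, 0, 0], [0, -0.06, 0, -0.003, 0, 0, 0]],
])

```text
clock: 15.2
position: [0.4698, -0.0166, 0.0324]
tool_rot: [-3.141, -0.002, 0.089]
force: [1.1, 1.1, -1.6]
grip_width: 0.011
finger_force: 58.3
```

Run:
```python
from h import *
s=bot.observe(); print(s["clock"],s["position"],s["tool_rot"],s["grip_width"],s["force"])
a=s["position"]; 
plan([.447,-.019,a[2],.0865],[.447,-.019,.10,.0865],[.3705,.3136,.10,.186],[.3705,.3136,.030,.186],[.4688,.3321,.03,.186])
```

```text
15.2 [ 0.46980207 -0.01662557  0.0323728 ] [-3.14145397e+00 -1.59077112e-03  8.87058617e-02] 0.011010651487722567 [ 1.09239837  1.11509166 -1.64749789]
   [-0.0229  0.0003 -0.    ] [-0.     -0.0003  0.0004] mm/row 5
 -> [0.447, -0.019, np.float64(0.03237280067434757), 0.0865]
   [ 0.      0.     -0.0676] [0. 0. 0.] mm/row 14
 -> [0.447, -0.019, 0.1, 0.0865]
   [-0.0237 -0.169  -0.    ] [ 0.      0.     -0.0079] mm/row 34
   [-0.0153 -0.17   -0.    ] [ 0.      0.     -0.0079] mm/row 34
 -> [0.3705, 0.3136, 0.1, 0.186]
   [ 0.   -0.    0.07] [0. 0. 0.] mm/row 14
 -> [0.3705, 0.3136, 0.03, 0.186]
   [ 0.1 -0.  -0. ] [0. 0. 0.] mm/row 20
 -> [0.4688, 0.3321, 0.03, 0.186]
```

>>> move_arm([
  [[0, -0.023, 0, 0, 0, 0, 0], [0, -0.023, 0, -0.025, 0, 0, 0], [0, -0.023, 0, -0.05, 0, 0, 0], [0, -0.023, 0, -0.068, 0, 0, 0], [0, -0.023, 0, -0.068, 0, 0, 0]],
])

```text
clock: 15.7
position: [0.4477, -0.0189, 0.1021]
tool_rot: [3.141, -0.004, 0.088]
force: [0.3, -0.3, -2.1]
grip_width: 0.0114
finger_force: 58.7
```

>>> move_arm([
  [[0, -0.005, -0.034, 0, 0, 0, -0.002], [0, -0.01, -0.068, 0, 0, 0, -0.004], [0, -0.015, -0.102, 0, 0, 0, -0.005], [0, -0.019, -0.136, 0, 0, 0, -0.006], [0, -0.024, -0.169, 0, 0, 0, -0.008]],
])

```text
clock: 16.2
position: [0.4073, 0.1485, 0.0994]
tool_rot: [3.141, 0.0, 0.139]
force: [0.7, -0.3, -1.4]
grip_width: 0.0115
finger_force: 58.8
```

>>> move_arm([
  [[0, -0.003, -0.034, 0, 0, 0, -0.002], [0, -0.006, -0.068, 0, 0, 0, -0.004], [0, -0.009, -0.102, 0, 0, 0, -0.005], [0, -0.012, -0.136, 0, 0, 0, -0.006], [0, -0.015, -0.17, 0, 0, 0, -0.008]],
])

```text
clock: 16.7
position: [0.3689, 0.3146, 0.0993]
tool_rot: [3.141, 0.001, 0.19]
force: [1.0, 0.0, -0.8]
grip_width: 0.011
finger_force: 58.7
```

>>> move_arm([
  [[0, 0, 0, 0, 0, 0, 0], [0, 0, 0, 0, 0, 0, 0], [0, 0, 0, 0, 0, 0, 0]],
])

```text
clock: 17.0
position: [0.3699, 0.3125, 0.0995]
tool_rot: [3.141, 0.001, 0.188]
force: [-0.2, -0.2, -0.5]
grip_width: 0.0116
finger_force: 58.9
```

Run:
```python
from h import *
s=bot.observe(); print(s["clock"],s["position"],s["tool_rot"],s["grip_width"])
top=lambda x0,x1,y0,y1,z: box(x0,x1,y0,y1,z,z+1e-4)
c,im=shot("wrist","w8")
for k,x in dict(red=(.5651,.3502),blue=(.5787,.2751),yellow=(.5932,.2005)).items():
    b=blobs(huemask(im,k),1000)
    for q in b: print(k,q[0])
plan([.3705,.3136,.031,.186],[.4688,.3321,.031,.186])
```

```text
17.0 [0.36986123 0.31251481 0.09947612] [3.14070075e+00 5.73820978e-04 1.88243983e-01] 0.011602165671604226
red [ 303  222   35  135 4138]
   [ 0.0006 -0.0011  0.0686] [0.0001 0.0001 0.0003] mm/row 14
 -> [0.3705, 0.3136, 0.031, 0.186]
   [ 0.1 -0.  -0. ] [0. 0. 0.] mm/row 20
 -> [0.4688, 0.3321, 0.031, 0.186]
```

View pics/w8.png

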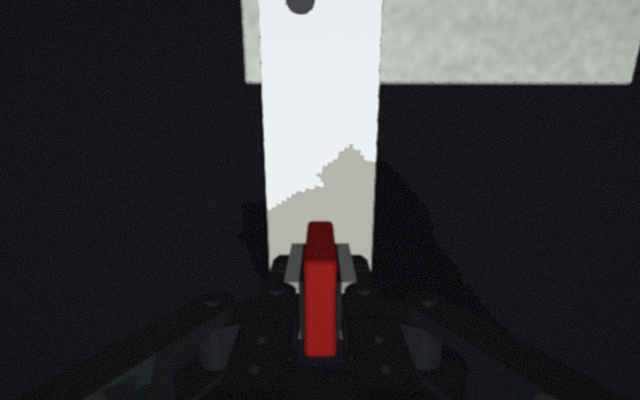

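The panel is held straight (columns 262–380, dot at (300,3)), with the board's front edge at row 82. Inserting.

>>> move_arm([
  [[0, 0, -0.001, 0.02, 0, 0, 0], [0, 0, -0.001, 0.045, 0, 0, 0], [0, 0, -0.001, 0.065, 0, 0, 0], [0, 0, -0.001, 0.068, 0, 0, 0], [0, 0, -0.001, 0.068, 0, 0, 0]],
])

```text
clock: 17.55
position: [0.3698, 0.314, 0.0318]
tool_rot: [3.141, 0.001, 0.188]
force: [0.8, -0.2, -0.6]
grip_width: 0.0113
finger_force: 58.8
```

>>> move_arm([
  [[0, 0.01, 0, 0, 0, 0, 0], [0, 0.02, 0, 0, 0, 0, 0], [0, 0.03, 0, 0, 0, 0, 0], [0, 0.04, 0, 0, 0, 0, 0], [0, 0.05, 0, 0, 0, 0, 0]],
])

```text
clock: 18.05
position: [0.42, 0.3243, 0.032]
tool_rot: [-3.141, -0.0, 0.189]
force: [-0.0, 0.2, -1.7]
grip_width: 0.0112
finger_force: 58.8
```

Run:
```python
from h import *
s=bot.observe(); print(s["clock"],s["position"],s["tool_rot"],s["grip_width"],s["force"])
plan([.4688,.3321,.031,.186])
```

```text
18.05 [0.41999049 0.32430927 0.03200652] [-3.14138261e+00 -3.63341680e-04  1.88851092e-01] 0.011230038653157946 [-0.00384378  0.24535887 -1.71577908]
   [0.0494 0.0015 0.001 ] [-0.     -0.0001  0.0005] mm/row 10
 -> [0.4688, 0.3321, 0.031, 0.186]
```

>>> move_arm([
  [[0, 0.01, 0.0005, 0, 0, 0, 0], [0, 0.02, 0.001, 0, 0, 0, 0], [0, 0.03, 0.001, 0, 0, 0, 0], [0, 0.04, 0.001, 0, 0, 0, 0], [0, 0.046, 0.001, 0, 0, 0, 0]],
])

```text
clock: 18.55
position: [0.4652, 0.332, 0.0318]
tool_rot: [-3.142, -0.0, 0.189]
force: [0.3, -0.5, -1.2]
grip_width: 0.0112
finger_force: 58.8
```

>>> move_arm([
  [[0, 0.002, 0, 0, 0, 0, 0], [0, 0.004, 0, 0, 0, 0, 0], [0, 0.004, 0, 0, 0, 0, 0]],
])

```text
clock: 18.85
position: [0.468, 0.3326, 0.0318]
tool_rot: [3.142, 0.0, 0.189]
force: [0.2, 0.2, -1.0]
grip_width: 0.0115
finger_force: 58.8
```

>>> move_arm([
  [[0, 0.0015, 0, 0, 0, 0, 0], [0, 0.003, 0, 0, 0, 0, 0], [0, 0.003, 0, 0, 0, 0, 0]],
])

```text
clock: 19.15
position: [0.4712, 0.3332, 0.0318]
tool_rot: [-3.142, -0.0, 0.189]
force: [-0.9, 0.2, -1.7]
grip_width: 0.0111
finger_force: 58.8
```

>>> move_arm([
  [[0, 0.001, 0, 0, 0, 0, 0], [0, 0.002, 0, 0, 0, 0, 0], [0, 0.002, 0, 0, 0, 0, 0]],
])

```text
clock: 19.45
position: [0.4732, 0.3336, 0.0318]
tool_rot: [-3.142, -0.0, 0.189]
force: [0.5, 0.4, -0.3]
grip_width: 0.011
finger_force: 58.8
```

>>> move_arm([
  [[0, 0.001, 0, 0, 0, 0, 0], [0, 0.002, 0, 0, 0, 0, 0], [0, 0.002, 0, 0, 0, 0, 0]],
])

```text
clock: 19.75
position: [0.4738, 0.3338, 0.0315]
tool_rot: [3.141, 0.002, 0.19]
force: [-6.0, -0.5, 0.4]
grip_width: 0.0108
finger_force: 59.1
```

Run:
```python
from h import *
s=bot.observe(); print(s["position"],s["force"])
c,im=shot("wrist","w9")
```

```text
[0.47381726 0.33375543 0.03153267] [-6.04936611 -0.49279409  0.43104512]
```

View pics/w9.png

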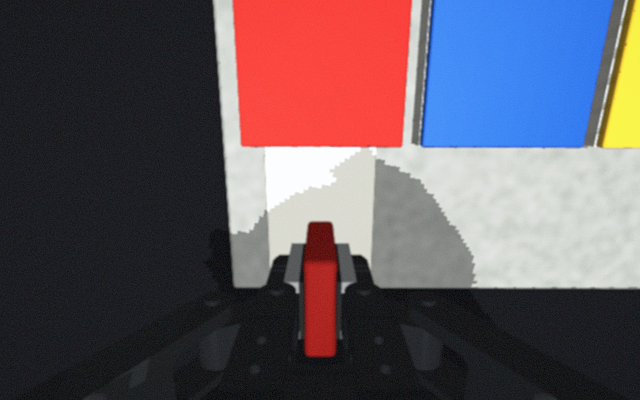

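Red panel is in the red slot (mouth edge at row 147, plate columns 265–375), nose on the stop with 6 N. Lowering and letting go.

>>> move_arm([
  [[0, 0, 0, 0.002, 0, 0, 0], [0, 0, 0, 0.004, 0, 0, 0], [0, 0, 0, 0.0045, 0, 0, 0], [0, 0, 0, 0.0045, 0, 0, 0]],
])

```text
clock: 20.2
position: [0.4736, 0.3338, 0.0271]
tool_rot: [3.141, 0.002, 0.19]
force: [-9.0, -1.3, 3.2]
grip_width: 0.0111
finger_force: 59.7
```

>>> move_arm([
  [[0.45, 0, 0, 0, 0, 0, 0], [0.45, 0, 0, 0, 0, 0, 0], [0.45, 0, 0, 0, 0, 0, 0], [0.45, 0, 0, 0, 0, 0, 0]],
])

```text
clock: 20.6
position: [0.4752, 0.3339, 0.0274]
tool_rot: [-3.142, -0.0, 0.189]
force: [-1.1, -0.6, 0.4]
grip_width: 0.0385
finger_force: 0.0
```

>>> move_arm([
  [[0.45, 0, 0, -0.03, 0, 0, 0], [0.45, 0, 0, -0.07, 0, 0, 0], [0.45, 0, 0, -0.11, 0, 0, 0], [0.45, 0, 0, -0.15, 0, 0, 0], [0.45, 0, 0, -0.18, 0, 0, 0]],
])

```text
clock: 21.1
position: [0.4753, 0.3341, 0.21]
tool_rot: [-3.141, -0.002, 0.189]
force: [0.4, -0.6, -1.0]
grip_width: 0.0387
finger_force: 0.0
```

```bash
cat >> h.py <<'E'
SLOT=dict(red=(.5651,.3502,.186),blue=(.5787,.2753,.186),yellow=(.5932,.2005,.186))
def inslot(k,name):
    """visible tail of the panel in its slot; x of panel in slot frame, from the tail edge and fin"""
    c,im=shot("wrist",name); s=SLOT[k]; h=cv2.cvtColor(im,cv2.COLOR_RGB2HSV)
    x0=np.r_[place(np.array([[-.043,0,0]]),s)[0,:2],s[2]]
    roof=[box(-.043,.043,-.034,.034,.0075,.026)]
    big=max(blobs(huemask(im,k),300),key=lambda b:b[0][4])[2]
    r,er=fit(c,big,[box(-.043,.043,-.034,.034,.026,.0261)],np.array(s)); print("roof",r.round(4),round(er,3))
    finm=huemask(im,k,100,40)&~cv2.dilate(big.astype(np.uint8),np.ones((5,5))).astype(bool)
    reg=cv2.dilate((render(c,PANEL[1:],x0,.008,big.shape)>.3).astype(np.uint8),np.ones((21,21)))>0
    p,e=fit(c,finm&reg,PANEL[1:],x0,.008); d=p[:2]-r[:2]; a=r[2]
    print("fin fit",p.round(4),round(e,3),"in slot frame mm",(1000*np.array([np.cos(a)*d[0]+np.sin(a)*d[1],-np.sin(a)*d[0]+np.cos(a)*d[1]])).round(1),"dyaw",round(p[2]-a,3))
E
python3 - <<'E'
from h import *
s=bot.observe(); print(s["clock"],s["position"],s["grip_width"])
inslot("red","w10")
fin=lambda x:np.array(x[:2])-.055*np.array([np.cos(x[2]),np.sin(x[2])])
f=fin([.5505,-.182,-.56]); print(f); plan([*f,.19,-.56])
E
```

```text
21.1 [0.47534949 0.33406391 0.20997898] 0.038685478527970156
roof [0.5651 0.3507 0.1779] 0.06
fin fit [0.5218 0.3434 0.2002] 0.238 in slot frame mm [-44.    0.5] dyaw 0.022
[ 0.50390097 -0.15278476]
   [-0.0217  0.1615  0.0073] [-0.0003 -0.0003  0.0397] mm/row 33
   [0.0189 0.1618 0.0076] [-0.0003 -0.0003  0.0397] mm/row 33
   [0.0583 0.1521 0.0079] [-0.0003 -0.0003  0.0397] mm/row 33
 -> [np.float64(0.5039009688942621), np.float64(-0.1527847591143514), 0.19, -0.56]
```

>>> move_arm([
  [[0.6, -0.005, 0.032, 0.002, 0, 0, 0.008], [0.6, -0.01, 0.065, 0.003, 0, 0, 0.016], [0.6, -0.014, 0.097, 0.005, 0, 0, 0.024], [0.6, -0.018, 0.13, 0.006, 0, 0, 0.032], [0.6, -0.022, 0.1615, 0.007, 0, 0, 0.04]],
])

```text
clock: 21.65
position: [0.4837, 0.1697, 0.2002]
tool_rot: [3.142, -0.0, -0.064]
force: [1.1, 0.1, 0.5]
grip_width: 0.0511
finger_force: 0.0
```

>>> move_arm([
  [[0.6, 0.004, 0.032, 0.002, 0, 0, 0.008], [0.6, 0.008, 0.065, 0.003, 0, 0, 0.016], [0.6, 0.012, 0.097, 0.005, 0, 0, 0.024], [0.6, 0.015, 0.13, 0.006, 0, 0, 0.032], [0.6, 0.019, 0.162, 0.007, 0, 0, 0.04]],
])

```text
clock: 22.15
position: [0.4925, 0.0068, 0.1932]
tool_rot: [3.142, -0.0, -0.316]
force: [1.2, 1.1, -0.3]
grip_width: 0.0513
finger_force: 0.0
```

>>> move_arm([
  [[0.6, 0.012, 0.03, 0.002, 0, 0, 0.008], [0.6, 0.023, 0.061, 0.003, 0, 0, 0.016], [0.6, 0.035, 0.091, 0.005, 0, 0, 0.024], [0.6, 0.047, 0.122, 0.006, 0, 0, 0.032], [0.6, 0.058, 0.152, 0.007, 0, 0, 0.04]],
])

```text
clock: 22.65
position: [0.5009, -0.1557, 0.1862]
tool_rot: [3.142, -0.0, -0.567]
force: [0.8, 0.7, 0.5]
grip_width: 0.0513
finger_force: 0.0
```

>>> move_arm([
  [[0.6, 0, 0, 0, 0, 0, 0], [0.6, 0, 0, 0, 0, 0, 0], [0.6, 0, 0, 0, 0, 0, 0]],
])

```text
clock: 22.95
position: [0.501, -0.1533, 0.1862]
tool_rot: [-3.141, 0.0, -0.563]
force: [-0.5, -0.1, 0.9]
grip_width: 0.0513
finger_force: 0.0
```

Run:
```python
from h import *
s=bot.observe(); print(s["clock"],s["position"],s["tool_rot"],s["grip_width"])
p,f=look("yellow",[.5505,-.182,-.56],"w11")
im=cv2.imread("pics/w11.png")[:,:,::-1]; c=cam("wrist"); 
for k in("yellow","blue"):
    for q in blobs(huemask(im,k),200): print(k,q[0][4],q[1].round(1),unproj(c,q[1],.03).round(4))
plan([*f,.018,p[2]])
```

```text
22.95 [ 0.50104743 -0.15330297  0.18620612] [-3.14131410e+00  2.48157396e-04 -5.63340119e-01] 0.05132065557655534
yellow pose [ 0.5501 -0.1821 -0.5591] err 0.018 dot [ 0.5792 -0.211 ] [ 0.5795 -0.2112] fin [ 0.5035 -0.1529]
yellow 708 [317.9 183.3] [[ 0.5019 -0.1517]]
yellow 345 [  6.  301.7] [[0.563  0.1639]]
blue 1489 [ 86.2 127.2] [[ 0.6453 -0.0141]]
blue 1172 [430.6 165.3] [[ 0.4639 -0.2419]]
blue 334 [ 25.6 184.3] [[0.6368 0.064 ]]
   [ 0.0019 -0.0014  0.1683] [-0.      0.     -0.0006] mm/row 34
 -> [np.float64(0.5034687043278618), np.float64(-0.15294891684096787), 0.018, np.float64(-0.5590599159696099)]
```

>>> move_arm([
  [[0.6, 0.002, -0.001, 0.035, 0, 0, 0], [0.6, 0.002, -0.001, 0.07, 0, 0, 0], [0.6, 0.002, -0.001, 0.11, 0, 0, 0], [0.6, 0.002, -0.001, 0.145, 0, 0, 0], [0.6, 0.002, -0.001, 0.167, 0, 0, 0]],
])

```text
clock: 23.5
position: [0.5025, -0.1531, 0.017]
tool_rot: [3.141, 0.002, -0.563]
force: [0.2, 0.8, 1.2]
grip_width: 0.0509
finger_force: 0.0
```

>>> move_arm([
  [[0.6, 0, 0, 0, 0, 0, 0], [0.6, 0, 0, 0, 0, 0, 0], [0, 0, 0, 0, 0, 0, 0], [0, 0, 0, 0, 0, 0, 0], [0, 0, 0, 0, 0, 0, 0]],
])

```text
clock: 24.0
position: [0.5039, -0.1544, 0.0204]
tool_rot: [-3.141, -0.002, -0.564]
force: [-2.6, 1.9, 17.8]
grip_width: 0.0113
finger_force: 58.4
```

>>> move_arm([
  [[0, 0, 0, 0, 0, 0, 0], [0, 0, 0, 0, 0, 0, 0], [0, 0, 0, -0.01, 0, 0, 0], [0, 0, 0, -0.03, 0, 0, 0], [0, 0, 0, -0.06, 0, 0, 0]],
])

```text
clock: 24.5
position: [0.5025, -0.1542, 0.0798]
tool_rot: [3.141, 0.002, -0.565]
force: [0.9, -0.9, -0.5]
grip_width: 0.0108
finger_force: 58.6
```

```bash
cat >> h.py <<'E'
def goals(k,tip=TIP,slip=0.):
    """TCP goals at the tester: back 80 mm and under the tip; slip = how far the TCP is ahead of the fin's middle"""
    y=tip[2]; a=np.array([np.cos(y),np.sin(y)]); R=np.array([[a[0],-a[1]],[a[1],a[0]]])
    g=tip[:2]-R@(np.array(DOT[k])+[.055-slip,0]); return g-.08*a,g
E
python3 - <<'E'
from h import *
s=bot.observe(); print(s["clock"],s["position"],s["tool_rot"],s["grip_width"])
b,g=goals("yellow"); print(b,g); plan([*b,.08,.088])
E
```

```text
24.5 [ 0.50246325 -0.15423921  0.07981993] [ 3.14095403e+00  1.75119020e-03 -5.64783872e-01] 0.010769378796931073
[ 0.46468618 -0.00061496] [0.54437662 0.00641596]
   [-1.141e-01 -1.095e-01 -1.000e-04] [ 0.      0.0003 -0.1039] mm/row 32
 -> [np.float64(0.4646861846472678), np.float64(-0.0006149569452331772), 0.08, 0.088]
```

>>> move_arm([
  [[0, -0.023, -0.022, 0, 0, 0, -0.021], [0, -0.046, -0.044, 0, 0, 0, -0.042], [0, -0.068, -0.066, 0, 0, 0, -0.062], [0, -0.091, -0.088, 0, 0, 0, -0.083], [0, -0.114, -0.1095, 0, 0, 0, -0.104]],
])

```text
clock: 25.0
position: [0.4653, 0.0002, 0.0802]
tool_rot: [3.141, -0.001, 0.094]
force: [-0.4, 0.2, -1.5]
grip_width: 0.0111
finger_force: 58.5
```

>>> move_arm([
  [[0, 0, 0, 0, 0, 0, 0], [0, 0, 0, 0, 0, 0, 0], [0, 0, 0, 0, 0, 0, 0]],
])

```text
clock: 25.3
position: [0.4658, -0.0018, 0.0797]
tool_rot: [3.141, -0.0, 0.086]
force: [0.2, -1.0, -1.3]
grip_width: 0.011
finger_force: 58.7
```

Run:
```python
from h import *
s=bot.observe(); print(s["clock"],s["position"],s["tool_rot"],s["grip_width"])
b,g=goals("yellow",slip=.001); plan([*b,.036,.088],[*g,.036,.088])
```

```text
25.3 [ 0.46578384 -0.00177743  0.07971527] [ 3.14106785e+00 -4.79884410e-04  8.64738991e-02] 0.010961903812828898
   [-0.     -0.0013  0.0437] [ 0.0001 -0.0001 -0.0002] mm/row 9
 -> [np.float64(0.4656823151453536), np.float64(-0.0005270704799302918), 0.036, 0.088]
   [ 0.08  0.   -0.  ] [0. 0. 0.] mm/row 16
 -> [np.float64(0.5453727549922136), np.float64(0.006503846744300532), 0.036, 0.088]
```

>>> move_arm([
  [[0, 0, -0.001, 0.015, 0, 0, 0], [0, 0, -0.001, 0.03, 0, 0, 0], [0, 0, -0.001, 0.044, 0, 0, 0], [0, 0, -0.001, 0.044, 0, 0, 0]],
])

```text
clock: 25.7
position: [0.4648, -0.0009, 0.0342]
tool_rot: [3.141, 0.002, 0.087]
force: [0.8, -0.4, -1.6]
grip_width: 0.011
finger_force: 58.7
```

>>> move_arm([
  [[0, 0.02, 0, 0, 0, 0, 0], [0, 0.04, 0, 0, 0, 0, 0], [0, 0.06, 0, 0, 0, 0, 0], [0, 0.074, 0, 0, 0, 0, 0], [0, 0.08, 0, 0, 0, 0, 0]],
])

```text
clock: 26.2
position: [0.5465, 0.0066, 0.0361]
tool_rot: [3.141, -0.001, 0.087]
force: [-1.0, -0.5, -1.8]
grip_width: 0.0111
finger_force: 58.7
```

>>> move_arm([
  [[0, 0, 0, 0.002, 0, 0, 0], [0, 0, 0, 0.004, 0, 0, 0], [0, 0, 0, 0.0045, 0, 0, 0]],
])

```text
clock: 26.5
position: [0.5448, 0.0068, 0.0324]
tool_rot: [3.141, -0.001, 0.088]
force: [-11.4, -0.4, 44.0]
grip_width: 0.011
finger_force: 65.4
```

Run:
```python
from h import *
s=bot.observe(); print(s["clock"],s["position"],s["tool_rot"],s["grip_width"],s["force"])
b,g=goals("yellow",slip=.001); plan([*g,.036,.088])
```

```text
26.5 [0.54484205 0.00678559 0.03235404] [ 3.14129005e+00 -6.84873482e-04  8.79909879e-02] 0.011044817575328495 [-11.35963386  -0.36564848  44.02736836]
   [ 0.0005  0.0003 -0.0036] [ 0.     -0.0001 -0.    ] mm/row 1
 -> [np.float64(0.5453727549922136), np.float64(0.006503846744300532), 0.036, 0.088]
```

>>> move_arm([
  [[0, 0, 0, -0.002, 0, 0, 0], [0.5, 0, 0, -0.002, 0, 0, 0], [0.5, 0, 0, -0.002, 0, 0, 0], [0.5, 0, 0, -0.002, 0, 0, 0], [0.5, 0, 0, -0.002, 0, 0, 0]],
])

```text
clock: 27.0
position: [0.5449, 0.0072, 0.0326]
tool_rot: [-3.142, 0.0, 0.089]
force: [0.7, 0.1, 0.1]
grip_width: 0.0429
finger_force: 0.0
```

>>> move_arm([
  [[0.5, 0, 0, -0.03, 0, 0, 0], [0.5, 0, 0, -0.07, 0, 0, 0], [0.5, 0, 0, -0.11, 0, 0, 0], [0.5, 0, 0, -0.15, 0, 0, 0], [0.5, 0, 0, -0.18, 0, 0, 0]],
])

```text
clock: 27.5
position: [0.5453, 0.0072, 0.2152]
tool_rot: [-3.142, -0.002, 0.089]
force: [0.5, -0.2, -0.1]
grip_width: 0.0427
finger_force: 0.0
```

>>> move_arm([
  [[0, 0.01, 0, 0, 0, 0, 0], [0, 0.02, 0, 0, 0, 0, 0], [0, 0.02, 0, 0, 0, 0, 0], [0, 0.02, 0, 0, 0, 0, 0], [0, 0.02, 0, 0, 0, 0, 0]],
])

```text
clock: 28.0
position: [0.5644, 0.0089, 0.2118]
tool_rot: [3.142, 0.002, 0.089]
force: [0.1, -0.0, 0.0]
grip_width: -0.0002
finger_force: 0.0
```

Run:
```python
from h import *
s=bot.observe(); print(s["clock"],s["position"],s["tool_rot"],s["grip_width"])
t,p=onbed("yellow","w12"); plan([.6396,.0057,.10,.088])
```

```text
28.0 [0.56441939 0.0088634  0.21180163] [3.14157652e+00 1.87049189e-03 8.86827934e-02] -0.00016177060509362103
tester [0.6396 0.0056 0.0851] 0.018
panel [0.5985 0.012  0.092 ] 0.032 dot-tip in tester frame mm [-0.4  1.2]
   [0.0746 0.0098 0.112 ] [0.     0.0002 0.0001] mm/row 27
 -> [0.6396, 0.0057, 0.1, 0.088][ WARN:0@0.880] global loadsave.cpp:1063 imwrite_ Unsupported depth image for selected encoder is fallbacked to CV_8U.
```

>>> move_arm([
  [[0, 0.0745, 0.01, 0, 0, 0, 0], [0, 0.0745, 0.01, 0.04, 0, 0, 0], [0, 0.0745, 0.01, 0.08, 0, 0, 0], [0, 0.0745, 0.01, 0.112, 0, 0, 0], [0, 0.0745, 0.01, 0.112, 0, 0, 0]],
])

```text
clock: 28.55
position: [0.6374, 0.0055, 0.0965]
tool_rot: [-3.141, 0.007, 0.089]
force: [-0.7, -0.6, -0.5]
grip_width: -0.0002
finger_force: 0.0
```

>>> move_arm([
  [[0, 0, 0, 0.01, 0, 0, 0], [0, 0, 0, 0.02, 0, 0, 0], [0, 0, 0, 0.027, 0, 0, 0], [0, 0, 0, 0.03, 0, 0, 0], [0, 0, 0, 0.03, 0, 0, 0]],
])

```text
clock: 29.05
position: [0.6406, 0.0056, 0.0712]
tool_rot: [3.142, -0.001, 0.089]
force: [1.2, -0.4, 5.2]
grip_width: -0.0001
finger_force: 2.0
```

>>> move_arm([
  [[0, 0, 0, 0.002, 0, 0, 0], [0, 0, 0, 0.003, 0, 0, 0], [0, 0, 0, 0.004, 0, 0, 0], [0, 0, 0, 0.004, 0, 0, 0]],
])

```text
clock: 29.45
position: [0.6406, 0.0056, 0.067]
tool_rot: [-3.142, -0.001, 0.089]
force: [4.1, 0.4, 5.0]
grip_width: -0.0002
finger_force: 2.5
```

>>> move_arm([
  [[0, 0, 0, 0.001, 0, 0, 0], [0, 0, 0, 0.0015, 0, 0, 0], [0, 0, 0, 0.002, 0, 0, 0], [0, 0, 0, 0.002, 0, 0, 0]],
])

```text
clock: 29.85
position: [0.6406, 0.0056, 0.0656]
tool_rot: [3.142, -0.001, 0.089]
force: [1.1, -0.0, 13.9]
grip_width: 0.0001
finger_force: 7.1
```

>>> move_arm([
  [[0, 0, 0, 0, 0, 0, 0], [0, 0, 0, 0, 0, 0, 0], [0, 0, 0, 0, 0, 0, 0], [0, 0, 0, 0, 0, 0, 0], [0, 0, 0, 0, 0, 0, 0]],
])

```text
clock: 30.35
position: [0.6406, 0.0056, 0.0656]
tool_rot: [3.142, -0.001, 0.089]
force: [1.0, -0.2, 14.0]
grip_width: 0.0
finger_force: 7.1
```

>>> move_arm([
  [[0, 0, 0, 0, 0, 0, 0], [0, 0, 0, 0, 0, 0, 0], [0, 0, 0, 0, 0, 0, 0], [0, 0, 0, 0, 0, 0, 0]],
])

```text
clock: 30.75
position: [0.6406, 0.0056, 0.0656]
tool_rot: [-3.142, -0.001, 0.089]
force: [0.1, 0.8, 14.2]
grip_width: -0.0003
finger_force: 7.1
```

>>> move_arm([
  [[0, 0, 0, -0.015, 0, 0, 0], [0, 0, 0, -0.04, 0, 0, 0], [0.5, -0.03, 0, -0.09, 0, 0, 0], [0.5, -0.06, 0, -0.12, 0, 0, 0], [0.5, -0.07, 0, -0.13, 0, 0, 0]],
])

```text
clock: 31.25
position: [0.5687, -0.0011, 0.1986]
tool_rot: [3.141, -0.002, 0.088]
force: [0.9, -0.5, 0.3]
grip_width: 0.0421
finger_force: 0.0
```

>>> move_arm([
  [[0.5, 0, 0, 0, 0, 0, 0], [0.5, 0, 0, 0, 0, 0, 0]],
])

```text
clock: 31.45
position: [0.5705, -0.0005, 0.1946]
tool_rot: [-3.142, 0.0, 0.089]
force: [-0.1, -0.8, 0.2]
grip_width: 0.0426
finger_force: 0.0
```

Run:
```python
from h import *
s=bot.observe(); print(s["clock"],s["position"],s["tool_rot"],s["grip_width"])
t,p=onbed("yellow","w13"); yaw=p[2]; f=p[:2]-.055*np.array([np.cos(yaw),np.sin(yaw)])
print(f); plan([*f,.032,.088])
```

```text
31.45 [ 5.70455068e-01 -5.43101911e-04  1.94592616e-01] [-3.14151362e+00  3.64295110e-04  8.88021854e-02] 0.04260018688267327
tester [0.6393 0.0055 0.0854] 0.026
panel [0.5986 0.0119 0.0931] 0.035 dot-tip in tester frame mm [0.1 1.1]
[0.54380939 0.00674343]
   [-0.0257 -0.0095  0.162 ] [-0.      0.0002  0.0001] mm/row 33
 -> [np.float64(0.5438093886904091), np.float64(0.006743432119060077), 0.032, 0.088][ WARN:0@0.879] global loadsave.cpp:1063 imwrite_ Unsupported depth image for selected encoder is fallbacked to CV_8U.
```

>>> move_arm([
  [[0.5, -0.0255, -0.0095, 0.03, 0, 0, 0], [0.5, -0.0255, -0.0095, 0.07, 0, 0, 0], [0.5, -0.0255, -0.0095, 0.11, 0, 0, 0], [0.5, -0.0255, -0.0095, 0.145, 0, 0, 0], [0.5, -0.0255, -0.0095, 0.162, 0, 0, 0]],
])

```text
clock: 32.0
position: [0.5424, 0.0067, 0.0285]
tool_rot: [-3.141, 0.006, 0.089]
force: [0.1, -0.3, 0.5]
grip_width: 0.0425
finger_force: 0.0
```

>>> move_arm([
  [[0.5, 0, 0, 0, 0, 0, 0], [0.5, 0, 0, 0, 0, 0, 0], [0, 0, 0, 0, 0, 0, 0], [0, 0, 0, 0, 0, 0, 0], [0, 0, 0, 0, 0, 0, 0]],
])

```text
clock: 32.5
position: [0.5448, 0.0067, 0.0338]
tool_rot: [-3.142, -0.002, 0.089]
force: [-0.7, 0.0, 6.6]
grip_width: 0.0112
finger_force: 59.0
```

>>> move_arm([
  [[0, 0, 0, 0, 0, 0, 0], [0, 0, 0, 0, 0, 0, 0], [0, 0, 0, -0.003, 0, 0, 0], [0, -0.02, 0, -0.003, 0, 0, 0], [0, -0.05, 0, -0.003, 0, 0, 0]],
])

```text
clock: 33.0
position: [0.4949, 0.0023, 0.0362]
tool_rot: [-3.141, -0.002, 0.089]
force: [0.9, -0.8, -0.8]
grip_width: 0.011
finger_force: 58.4
```

Run:
```python
from h import *
s=bot.observe(); print(s["clock"],s["position"],s["tool_rot"],s["grip_width"],s["force"])
a=s["position"]; plan([a[0]-.035,a[1]-.0035,a[2],.088],[a[0]-.035,a[1]-.0035,.1,.088],[.3986,.1639,.10,.186])
```

```text
33.0 [0.49490968 0.00234269 0.03624634] [-3.14139968e+00 -1.88379950e-03  8.87481261e-02] 0.010992676691144043 [ 0.93111996 -0.76636656 -0.806094  ]
   [-0.0352  0.0004 -0.0001] [-0.     -0.0003  0.0001] mm/row 7
 -> [np.float64(0.459909681709988), np.float64(-0.0011573058987284415), np.float64(0.03624633662564427), 0.088]
   [ 0.      0.     -0.0638] [0. 0. 0.] mm/row 13
 -> [np.float64(0.459909681709988), np.float64(-0.0011573058987284415), 0.1, 0.088]
   [-0.0466 -0.1698 -0.    ] [ 0.      0.     -0.0156] mm/row 35
 -> [0.3986, 0.1639, 0.1, 0.186]
```

>>> move_arm([
  [[0, -0.035, 0, 0, 0, 0, 0], [0, -0.035, 0, -0.03, 0, 0, 0], [0, -0.035, 0, -0.055, 0, 0, 0], [0, -0.035, 0, -0.064, 0, 0, 0], [0, -0.035, 0, -0.064, 0, 0, 0]],
])

```text
clock: 33.5
position: [0.4603, -0.0009, 0.1009]
tool_rot: [-3.142, -0.003, 0.089]
force: [0.1, -0.6, -1.6]
grip_width: 0.0114
finger_force: 58.9
```

>>> move_arm([
  [[0, -0.009, -0.034, 0, 0, 0, -0.003], [0, -0.019, -0.068, 0, 0, 0, -0.006], [0, -0.028, -0.102, 0, 0, 0, -0.009], [0, -0.037, -0.136, 0, 0, 0, -0.0125], [0, -0.0465, -0.17, 0, 0, 0, -0.0155]],
])

```text
clock: 34.0
position: [0.3971, 0.1654, 0.0988]
tool_rot: [3.141, 0.001, 0.187]
force: [1.1, 0.3, -1.2]
grip_width: 0.0112
finger_force: 59.0
```

>>> move_arm([
  [[0, 0, 0, 0, 0, 0, 0], [0, 0, 0, 0, 0, 0, 0], [0, 0, 0, 0, 0, 0, 0], [0, 0, 0, 0, 0, 0, 0]],
])

```text
clock: 34.4
position: [0.3983, 0.1632, 0.0995]
tool_rot: [3.141, 0.001, 0.184]
force: [-0.3, -0.5, -1.4]
grip_width: 0.0112
finger_force: 59.1
```

Run:
```python
from h import *
s=bot.observe(); print(s["clock"],s["position"],s["tool_rot"],s["grip_width"],s["force"])
plan([.3986,.1639,.034,.187],[.4969,.1824,.034,.187])
```

```text
34.4 [0.39834125 0.16324338 0.09948788] [3.14119492e+00 5.01005223e-04 1.84269059e-01] 0.011203264700133475 [-0.28331257 -0.45305966 -1.37897377]
   [ 0.0004 -0.0006  0.0655] [ 0.0001  0.0001 -0.0004] mm/row 13
 -> [0.3986, 0.1639, 0.034, 0.187]
   [0.1    0.0001 0.    ] [0. 0. 0.] mm/row 20
 -> [0.4969, 0.1824, 0.034, 0.187]
```

>>> move_arm([
  [[0, 0, -0.0005, 0.02, 0, 0, 0], [0, 0, -0.0005, 0.045, 0, 0, 0], [0, 0, -0.0005, 0.063, 0, 0, 0], [0, 0, -0.0005, 0.066, 0, 0, 0], [0, 0, -0.0005, 0.066, 0, 0, 0]],
])

```text
clock: 34.9
position: [0.398, 0.1642, 0.0337]
tool_rot: [3.141, 0.001, 0.185]
force: [-0.3, 0.5, -0.7]
grip_width: 0.0109
finger_force: 59.1
```

>>> move_arm([
  [[0, 0.01, 0, 0, 0, 0, 0], [0, 0.02, 0, 0, 0, 0, 0], [0, 0.03, 0, 0, 0, 0, 0], [0, 0.04, 0, 0, 0, 0, 0], [0, 0.05, 0, 0, 0, 0, 0]],
])

```text
clock: 35.4
position: [0.4483, 0.1742, 0.034]
tool_rot: [-3.141, -0.0, 0.186]
force: [0.4, 0.2, -1.1]
grip_width: 0.0109
finger_force: 59.1
```

Run:
```python
from h import *
s=bot.observe(); print(s["clock"],s["position"],s["tool_rot"],s["grip_width"],s["force"])
plan([.4969,.1824,.034,.187])
```

```text
35.4 [0.44830583 0.17421557 0.03401553] [-3.14141907e+00 -4.78630821e-04  1.85938162e-01] 0.01093077256381991 [ 0.41065262  0.22836564 -1.10338112]
   [0.0493 0.0009 0.    ] [-0.     -0.0001 -0.0002] mm/row 10
 -> [0.4969, 0.1824, 0.034, 0.187]
```

>>> move_arm([
  [[0, 0.01, 0.0005, 0, 0, 0, 0], [0, 0.02, 0.001, 0, 0, 0, 0], [0, 0.03, 0.001, 0, 0, 0, 0], [0, 0.04, 0.001, 0, 0, 0, 0], [0, 0.046, 0.001, 0, 0, 0, 0]],
])

```text
clock: 35.9
position: [0.4936, 0.1817, 0.0338]
tool_rot: [-3.141, -0.0, 0.186]
force: [-0.0, -1.2, -0.5]
grip_width: 0.011
finger_force: 59.1
```

>>> move_arm([
  [[0, 0.001, 0, 0, 0, 0, 0], [0, 0.003, 0, 0, 0, 0, 0], [0, 0.003, 0, 0, 0, 0, 0]],
])

```text
clock: 36.2
position: [0.4954, 0.1821, 0.0338]
tool_rot: [3.142, 0.0, 0.186]
force: [0.0, 0.2, -1.6]
grip_width: 0.0113
finger_force: 59.1
```

>>> move_arm([
  [[0, 0.001, 0, 0, 0, 0, 0], [0, 0.002, 0, 0, 0, 0, 0], [0, 0.002, 0, 0, 0, 0, 0]],
])

```text
clock: 36.5
position: [0.4975, 0.1825, 0.0338]
tool_rot: [-3.142, -0.0, 0.186]
force: [0.2, 0.8, -1.6]
grip_width: 0.0111
finger_force: 59.1
```

>>> move_arm([
  [[0, 0.001, 0, 0, 0, 0, 0], [0, 0.0015, 0, 0, 0, 0, 0], [0, 0.0015, 0, 0, 0, 0, 0]],
])

```text
clock: 36.8
position: [0.4989, 0.1827, 0.0338]
tool_rot: [3.142, 0.0, 0.186]
force: [-0.3, -1.0, -1.8]
grip_width: 0.0112
finger_force: 59.2
```

>>> move_arm([
  [[0, 0.001, 0, 0, 0, 0, 0], [0, 0.001, 0, 0, 0, 0, 0], [0, 0.001, 0, 0, 0, 0, 0]],
])

```text
clock: 37.1
position: [0.499, 0.1826, 0.0335]
tool_rot: [3.141, 0.002, 0.186]
force: [-5.2, -0.3, -0.4]
grip_width: 0.0108
finger_force: 59.3
```

>>> move_arm([
  [[0, 0, 0, 0.002, 0, 0, 0], [0, 0, 0, 0.0035, 0, 0, 0], [0, 0, 0, 0.004, 0, 0, 0], [0, 0, 0, 0.004, 0, 0, 0]],
])

```text
clock: 37.5
position: [0.4988, 0.1827, 0.0298]
tool_rot: [3.141, 0.002, 0.186]
force: [-10.3, -1.8, 8.6]
grip_width: 0.0108
finger_force: 60.6
```

>>> move_arm([
  [[0.45, 0, 0, 0, 0, 0, 0], [0.45, 0, 0, 0, 0, 0, 0], [0.45, 0, 0, 0, 0, 0, 0], [0.45, 0, 0, 0, 0, 0, 0]],
])

```text
clock: 37.9
position: [0.5001, 0.183, 0.0298]
tool_rot: [-3.142, -0.0, 0.186]
force: [0.3, 0.6, -0.2]
grip_width: 0.0388
finger_force: 0.0
```

>>> move_arm([
  [[0.45, 0, 0, -0.03, 0, 0, 0], [0.45, 0, 0, -0.07, 0, 0, 0], [0.45, 0, 0, -0.11, 0, 0, 0], [0.45, 0, 0, -0.15, 0, 0, 0], [0.45, 0, 0, -0.18, 0, 0, 0]],
])

```text
clock: 38.4
position: [0.5003, 0.183, 0.2124]
tool_rot: [-3.141, -0.002, 0.186]
force: [0.4, -0.1, 0.7]
grip_width: 0.0382
finger_force: 0.0
```

Run:
```python
from h import *
s=bot.observe(); print(s["clock"],s["position"],s["grip_width"])
inslot("yellow","w14")
fin=lambda x:np.array(x[:2])-.055*np.array([np.cos(x[2]),np.sin(x[2])])
f=fin([.5097,-.273,-.6145]); print(f); plan([*f,.19,-.6145])
```

```text
38.4 [0.50028497 0.18302956 0.21239618] 0.03821310083201983
roof [0.5933 0.2009 0.1747] 0.054
fin fit [0.5503 0.1949 0.2264] 0.29 in slot frame mm [-43.5   1.5] dyaw 0.052
[ 0.4647616  -0.24128975]
   [-0.0575  0.2054  0.0124] [-0.0003 -0.0004  0.0637] mm/row 43
   [0.0271 0.2116 0.0129] [-0.0003 -0.0004  0.0637] mm/row 43
 -> [np.float64(0.46476159967707037), np.float64(-0.24128974650974683), 0.19, -0.6145]
```

>>> move_arm([
  [[0.6, -0.012, 0.041, 0.002, 0, 0, 0.013], [0.6, -0.023, 0.082, 0.005, 0, 0, 0.025], [0.6, -0.035, 0.123, 0.007, 0, 0, 0.038], [0.6, -0.046, 0.164, 0.01, 0, 0, 0.051], [0.6, -0.0575, 0.205, 0.012, 0, 0, 0.064]],
])

```text
clock: 38.95
position: [0.481, -0.0308, 0.1976]
tool_rot: [-3.142, -0.0, -0.219]
force: [1.3, 0.1, 0.2]
grip_width: 0.0511
finger_force: 0.0
```

>>> move_arm([
  [[0.6, 0.005, 0.042, 0.002, 0, 0, 0.013], [0.6, 0.011, 0.084, 0.005, 0, 0, 0.025], [0.6, 0.016, 0.126, 0.007, 0, 0, 0.038], [0.6, 0.022, 0.168, 0.01, 0, 0, 0.051], [0.6, 0.027, 0.211, 0.012, 0, 0, 0.064]],
])

```text
clock: 39.45
position: [0.4622, -0.2427, 0.1856]
tool_rot: [-3.142, -0.0, -0.621]
force: [1.2, 0.3, 0.8]
grip_width: 0.051
finger_force: 0.0
```

>>> move_arm([
  [[0.6, 0, 0, 0, 0, 0, 0], [0.6, 0, 0, 0, 0, 0, 0], [0.6, 0, 0, 0, 0, 0, 0], [0.6, 0, 0, 0, 0, 0, 0]],
])

```text
clock: 39.85
position: [0.4629, -0.2399, 0.1858]
tool_rot: [-3.141, 0.0, -0.616]
force: [-0.1, 0.1, -0.0]
grip_width: 0.051
finger_force: 0.0
```

Run:
```python
from h import *
s=bot.observe(); print(s["clock"],s["position"],s["tool_rot"],s["grip_width"])
p,f=look("blue",[.5097,-.273,-.6145],"w15")
plan([*f,.018,p[2]])
```

```text
39.85 [ 0.46286372 -0.23994906  0.18580633] [-3.14118615e+00  8.17729096e-05 -6.16149323e-01] 0.05101047818304972
blue pose [ 0.5102 -0.2733 -0.6156] err 0.018 dot [ 0.5502 -0.3016] [ 0.55   -0.3014] fin [ 0.4653 -0.2416]
   [ 0.0029 -0.0002  0.1679] [-0.     -0.     -0.0001] mm/row 34
 -> [np.float64(0.4653184941953195), np.float64(-0.24156267070047), 0.018, np.float64(-0.6155910451150313)]
```

>>> move_arm([
  [[0.6, 0.003, 0, 0.035, 0, 0, 0], [0.6, 0.003, 0, 0.07, 0, 0, 0], [0.6, 0.003, 0, 0.11, 0, 0, 0], [0.6, 0.003, 0, 0.145, 0, 0, 0], [0.6, 0.003, 0, 0.167, 0, 0, 0]],
])

```text
clock: 40.4
position: [0.4644, -0.2416, 0.0166]
tool_rot: [3.141, 0.002, -0.617]
force: [0.2, 0.2, -0.4]
grip_width: 0.0511
finger_force: 0.0
```

>>> move_arm([
  [[0.6, 0, 0, 0, 0, 0, 0], [0.6, 0, 0, 0, 0, 0, 0], [0, 0, 0, 0, 0, 0, 0], [0, 0, 0, 0, 0, 0, 0], [0, 0, 0, 0, 0, 0, 0]],
])

```text
clock: 40.9
position: [0.4656, -0.2429, 0.0199]
tool_rot: [-3.141, -0.002, -0.618]
force: [-1.6, 0.7, 16.6]
grip_width: 0.0112
finger_force: 58.4
```

>>> move_arm([
  [[0, 0, 0, 0, 0, 0, 0], [0, 0, 0, 0, 0, 0, 0], [0, 0, 0, -0.01, 0, 0, 0], [0, 0, 0, -0.03, 0, 0, 0], [0, 0, 0, -0.06, 0, 0, 0]],
])

```text
clock: 41.4
position: [0.4642, -0.2425, 0.0793]
tool_rot: [3.141, 0.002, -0.618]
force: [0.5, 0.0, -1.2]
grip_width: 0.0109
finger_force: 58.6
```

Run:
```python
from h import *
s=bot.observe(); print(s["clock"],s["position"],s["tool_rot"],s["grip_width"])
b,g=goals("blue"); print(b,g); plan([*b,.08,.088])
```

```text
41.4 [ 0.4642111  -0.2424938   0.07931304] [ 3.14118279e+00  1.85150442e-03 -6.18280951e-01] 0.010888717354248852
[ 0.45651199 -0.01037111] [ 0.53620243 -0.00334019]
   [-0.0704 -0.0923 -0.0003] [-0.      0.0002 -0.0562] mm/row 23
   [-0.0341 -0.111  -0.0003] [-0.      0.0002 -0.0562] mm/row 23
 -> [np.float64(0.456511988352222), np.float64(-0.010371109615730897), 0.08, 0.088]
```

>>> move_arm([
  [[0, -0.014, -0.018, 0, 0, 0, -0.011], [0, -0.028, -0.037, 0, 0, 0, -0.022], [0, -0.042, -0.055, 0, 0, 0, -0.034], [0, -0.056, -0.074, 0, 0, 0, -0.045], [0, -0.07, -0.092, 0, 0, 0, -0.056]],
])

```text
clock: 41.9
position: [0.461, -0.1257, 0.0792]
tool_rot: [-3.141, -0.0, -0.262]
force: [-0.1, -0.7, -1.3]
grip_width: 0.0114
finger_force: 58.6
```

>>> move_arm([
  [[0, -0.007, -0.022, 0, 0, 0, -0.011], [0, -0.014, -0.044, 0, 0, 0, -0.022], [0, -0.02, -0.067, 0, 0, 0, -0.034], [0, -0.027, -0.089, 0, 0, 0, -0.045], [0, -0.034, -0.111, 0, 0, 0, -0.056]],
])

```text
clock: 42.4
position: [0.4572, -0.0098, 0.0792]
tool_rot: [-3.142, -0.0, 0.09]
force: [0.1, -0.2, -1.7]
grip_width: 0.011
finger_force: 58.6
```

>>> move_arm([
  [[0, 0, 0, 0, 0, 0, 0], [0, 0, 0, 0, 0, 0, 0], [0, 0, 0, 0, 0, 0, 0], [0, 0, 0, 0, 0, 0, 0]],
])

```text
clock: 42.8
position: [0.4576, -0.0119, 0.0789]
tool_rot: [3.141, -0.0, 0.084]
force: [-0.2, -0.9, -0.7]
grip_width: 0.0112
finger_force: 58.7
```

Run:
```python
from h import *
s=bot.observe(); print(s["clock"],s["position"],s["tool_rot"],s["grip_width"],s["finger_force"])
b,g=goals("blue",slip=.001); print(g); plan([*b,.037,.088],[*g,.037,.088])
```

```text
42.8 [ 0.45755769 -0.01189312  0.07887494] [ 3.14135479e+00 -8.83343613e-06  8.42332083e-02] 0.011211762720357017 58.706806898117065
[ 0.53719856 -0.00325231]
   [ 0.0001 -0.0016  0.0419] [ 0.     -0.     -0.0006] mm/row 8
 -> [np.float64(0.4575081188503077), np.float64(-0.010283223150428011), 0.037, 0.088]
   [ 0.08  0.   -0.  ] [0. 0. 0.] mm/row 16
 -> [np.float64(0.5371985586971677), np.float64(-0.003252305926197187), 0.037, 0.088]
```

>>> move_arm([
  [[0, 0, -0.001, 0.015, 0, 0, -0.0005], [0, 0, -0.001, 0.03, 0, 0, -0.0005], [0, 0, -0.001, 0.042, 0, 0, -0.0005], [0, 0, -0.001, 0.042, 0, 0, -0.0005]],
])

```text
clock: 43.2
position: [0.4568, -0.0106, 0.0356]
tool_rot: [3.142, 0.002, 0.088]
force: [0.4, 0.2, -0.9]
grip_width: 0.0112
finger_force: 58.7
```

>>> move_arm([
  [[0, 0.02, 0, 0, 0, 0, 0], [0, 0.04, 0, 0, 0, 0, 0], [0, 0.06, 0, 0, 0, 0, 0], [0, 0.074, 0, 0, 0, 0, 0], [0, 0.08, 0, 0, 0, 0, 0]],
])

```text
clock: 43.7
position: [0.5385, -0.0032, 0.0373]
tool_rot: [3.142, -0.001, 0.088]
force: [-0.5, -0.1, -1.7]
grip_width: 0.0114
finger_force: 58.7
```

>>> move_arm([
  [[0, 0, 0, 0.001, 0, 0, 0], [0, 0, 0, 0.0025, 0, 0, 0], [0, 0, 0, 0.0025, 0, 0, 0]],
])

```text
clock: 44.0
position: [0.5364, -0.0033, 0.0342]
tool_rot: [3.142, 0.001, 0.089]
force: [-0.1, -0.0, -1.5]
grip_width: 0.0113
finger_force: 58.7
```

Run:
```python
from h import *
s=bot.observe(); print(s["clock"],s["position"],s["tool_rot"],s["grip_width"],s["force"])
b,g=goals("blue",slip=.001); plan([*g,.032,.088])
```

```text
44.0 [ 0.53640014 -0.00326614  0.03417387] [3.14157644e+00 8.60890622e-04 8.85958991e-02] 0.011311360110891695 [-0.09050821 -0.01043091 -1.4523283 ]
   [0.0008 0.0001 0.0022] [0.     0.0001 0.0001] mm/row 0
 -> [np.float64(0.5371985586971677), np.float64(-0.003252305926197187), 0.032, 0.088]
```

Not on the bed yet (no contact force), so I lower a little further before letting go.

>>> move_arm([
  [[0, 0.0005, 0, 0.001, 0, 0, 0], [0, 0.0005, 0, 0.002, 0, 0, 0], [0, 0.0005, 0, 0.002, 0, 0, 0]],
])

```text
clock: 44.3
position: [0.5376, -0.0031, 0.0322]
tool_rot: [-3.142, 0.0, 0.089]
force: [-1.0, -0.4, -0.7]
grip_width: 0.0114
finger_force: 58.8
```

>>> move_arm([
  [[0.5, 0, 0, 0, 0, 0, 0], [0.5, 0, 0, 0, 0, 0, 0], [0.5, 0, 0, 0, 0, 0, 0], [0.5, 0, 0, 0, 0, 0, 0]],
])

```text
clock: 44.7
position: [0.5378, -0.003, 0.0323]
tool_rot: [-3.142, -0.0, 0.089]
force: [0.5, 0.5, 0.2]
grip_width: 0.0427
finger_force: 0.0
```

>>> move_arm([
  [[0.5, 0, 0, -0.03, 0, 0, 0], [0.5, 0, 0, -0.07, 0, 0, 0], [0.5, 0, 0, -0.11, 0, 0, 0], [0.5, 0, 0, -0.15, 0, 0, 0], [0.5, 0, 0, -0.18, 0, 0, 0]],
])

```text
clock: 45.2
position: [0.538, -0.0031, 0.2149]
tool_rot: [-3.142, -0.002, 0.089]
force: [0.5, 0.1, 0.0]
grip_width: 0.0429
finger_force: 0.0
```

>>> move_arm([
  [[0, 0.015, 0, 0, 0, 0, 0], [0, 0.03, 0, 0, 0, 0, 0], [0, 0.03, 0, 0, 0, 0, 0], [0, 0.03, 0, 0, 0, 0, 0], [0, 0.03, 0, 0, 0, 0, 0]],
])

```text
clock: 45.7
position: [0.567, -0.0006, 0.2121]
tool_rot: [3.142, 0.001, 0.089]
force: [-1.1, -0.1, 0.0]
grip_width: 0.0004
finger_force: 0.0
```

```bash
python3 - <<'E' 2>/dev/null
from h import *
s=bot.observe(); print(s["clock"],s["position"],s["tool_rot"],s["grip_width"])
t,p=onbed("blue","w16"); plan([.6396,.0057,.10,.088])
E
```

```text
45.7 [ 5.66962342e-01 -5.61659824e-04  2.12107876e-01] [3.14155495e+00 7.08004206e-04 8.85858282e-02] 0.0004359528142851834
tester [0.6393 0.0054 0.0846] 0.022
panel [0.5909 0.0018 0.0947] 0.059 dot-tip in tester frame mm [0.5 1. ]
   [0.0729 0.0002 0.1121] [0.     0.0001 0.0001] mm/row 27
 -> [0.6396, 0.0057, 0.1, 0.088]
```

>>> move_arm([
  [[0, 0.0735, 0, 0, 0, 0, 0], [0, 0.0735, 0, 0.04, 0, 0, 0], [0, 0.0735, 0, 0.08, 0, 0, 0], [0, 0.0735, 0, 0.112, 0, 0, 0], [0, 0.0735, 0, 0.112, 0, 0, 0]],
])

```text
clock: 46.25
position: [0.6381, 0.006, 0.0963]
tool_rot: [-3.141, 0.007, 0.089]
force: [-1.0, 0.1, 0.2]
grip_width: 0.0
finger_force: 0.0
```

>>> move_arm([
  [[0, 0, 0, 0.01, 0, 0, 0], [0, 0, 0, 0.02, 0, 0, 0], [0, 0, 0, 0.027, 0, 0, 0], [0, 0, 0, 0.03, 0, 0, 0], [0, 0, 0, 0.03, 0, 0, 0]],
])

```text
clock: 46.75
position: [0.6414, 0.0061, 0.0707]
tool_rot: [3.142, -0.001, 0.089]
force: [1.6, 0.5, 4.3]
grip_width: 0.0001
finger_force: 2.0
```

>>> move_arm([
  [[0, 0, 0, 0.002, 0, 0, 0], [0, 0, 0, 0.003, 0, 0, 0], [0, 0, 0, 0.004, 0, 0, 0], [0, 0, 0, 0.005, 0, 0, 0]],
])

```text
clock: 47.15
position: [0.6414, 0.0061, 0.0657]
tool_rot: [3.142, -0.001, 0.089]
force: [1.0, -0.7, 14.7]
grip_width: -0.0002
finger_force: 7.6
```

>>> move_arm([
  [[0, 0, 0, 0, 0, 0, 0], [0, 0, 0, 0, 0, 0, 0], [0, 0, 0, 0, 0, 0, 0], [0, 0, 0, 0, 0, 0, 0], [0, 0, 0, 0, 0, 0, 0]],
])

```text
clock: 47.65
position: [0.6413, 0.0061, 0.0659]
tool_rot: [3.142, -0.001, 0.089]
force: [2.2, -1.1, 8.8]
grip_width: 0.0001
finger_force: 4.8
```

>>> move_arm([
  [[0, 0, 0, 0, 0, 0, 0], [0, 0, 0, 0, 0, 0, 0], [0, 0, 0, 0, 0, 0, 0], [0, 0, 0, 0, 0, 0, 0], [0, 0, 0, 0, 0, 0, 0]],
])

```text
clock: 48.15
position: [0.6413, 0.0061, 0.0659]
tool_rot: [-3.142, -0.001, 0.089]
force: [2.5, -0.2, 10.1]
grip_width: 0.0003
finger_force: 4.8
```

>>> move_arm([
  [[0, 0, 0, -0.015, 0, 0, 0], [0, 0, 0, -0.04, 0, 0, 0], [0.5, -0.03, 0, -0.09, 0, 0, 0], [0.5, -0.06, 0, -0.12, 0, 0, 0], [0.5, -0.07, 0, -0.13, 0, 0, 0]],
])

```text
clock: 48.65
position: [0.5695, -0.0006, 0.1993]
tool_rot: [3.141, -0.003, 0.088]
force: [0.5, -0.1, -0.8]
grip_width: 0.0421
finger_force: 0.0
```

>>> move_arm([
  [[0.5, 0, 0, 0, 0, 0, 0], [0.5, 0, 0, 0, 0, 0, 0]],
])

```text
clock: 48.85
position: [0.5712, 0.0001, 0.1952]
tool_rot: [-3.141, 0.0, 0.089]
force: [0.3, 1.0, -0.4]
grip_width: 0.043
finger_force: 0.0
```

```bash
python3 - <<'E' 2>/dev/null
from h import *
s=bot.observe(); print(s["clock"],s["position"],s["tool_rot"],s["grip_width"])
t,p=onbed("blue","w17"); yaw=p[2]; f=p[:2]-.055*np.array([np.cos(yaw),np.sin(yaw)])
print(f); plan([*f,.032,.088])
E
```

```text
48.85 [5.71181549e-01 5.37922586e-05 1.95202228e-01] [-3.14145223e+00  1.71819009e-04  8.88801289e-02] 0.043045509591639386
tester [0.6394 0.0055 0.085 ] 0.03
panel [0.5909 0.0017 0.0938] 0.054 dot-tip in tester frame mm [0.3 0.8]
[ 0.53611737 -0.00350067]
   [-0.0351  0.0005  0.1626] [-0.      0.0002  0.0002] mm/row 33
 -> [np.float64(0.5361173697883882), np.float64(-0.003500670189644715), 0.032, 0.088]
```

View pics/w17.png

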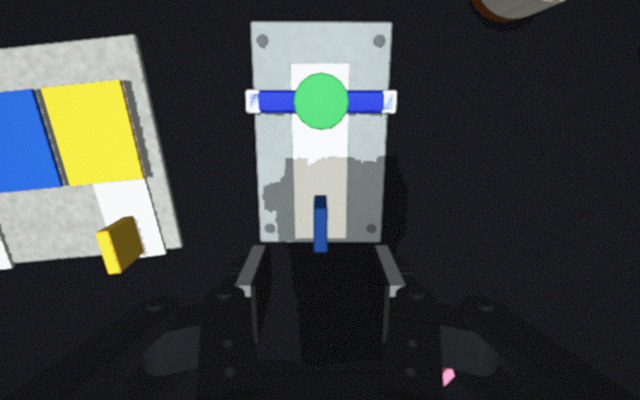

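The picture shows the blue panel under the bridge (plate columns 292–349, nose at row 64, fin at (320,220)). The button is up at (321,101) and the yellow panel sits in its slot. Now I fetch the blue panel.

>>> move_arm([
  [[0.5, -0.035, 0.0005, 0.03, 0, 0, 0], [0.5, -0.035, 0.0005, 0.07, 0, 0, 0], [0.5, -0.035, 0.0005, 0.11, 0, 0, 0], [0.5, -0.035, 0.0005, 0.145, 0, 0, 0], [0.5, -0.035, 0.0005, 0.162, 0, 0, 0]],
])

```text
clock: 49.4
position: [0.5346, -0.0036, 0.0291]
tool_rot: [-3.141, 0.005, 0.089]
force: [-0.3, -0.2, 1.3]
grip_width: 0.0426
finger_force: 0.0
```

>>> move_arm([
  [[0.5, 0, 0, 0, 0, 0, 0], [0.5, 0, 0, 0, 0, 0, 0], [0, 0, 0, 0, 0, 0, 0], [0, 0, 0, 0, 0, 0, 0], [0, 0, 0, 0, 0, 0, 0]],
])

```text
clock: 49.9
position: [0.5369, -0.0036, 0.0343]
tool_rot: [-3.142, -0.002, 0.089]
force: [-0.4, 1.2, 9.1]
grip_width: 0.011
finger_force: 58.8
```

>>> move_arm([
  [[0, 0, 0, 0, 0, 0, 0], [0, 0, 0, 0, 0, 0, 0], [0, 0, 0, -0.003, 0, 0, 0], [0, -0.02, 0, -0.003, 0, 0, 0], [0, -0.05, 0, -0.003, 0, 0, 0]],
])

```text
clock: 50.4
position: [0.487, -0.008, 0.0367]
tool_rot: [-3.141, -0.002, 0.089]
force: [-0.1, 0.6, -1.7]
grip_width: 0.0111
finger_force: 58.5
```

Run:
```python
from h import *
s=bot.observe(); print(s["clock"],s["position"],s["tool_rot"],s["grip_width"],s["force"])
a=s["position"]; S=SLOT["blue"]; u=np.array([np.cos(.187),np.sin(.187)]); g=np.array(S[:2])-.098*u; b=g-.1*u; print(b,g)
plan([a[0]-.035,a[1]-.0035,a[2],.088],[a[0]-.035,a[1]-.0035,.115,.088],[*b,.115,.187])
```

```text
50.4 [ 0.48698427 -0.00796483  0.03671398] [-3.14147930e+00 -1.80365703e-03  8.88938908e-02] 0.011133077458512806 [-0.14600429  0.63035781 -1.65430956]
[0.38415185 0.23848942] [0.48240849 0.25708062]
   [-0.0352  0.0004 -0.0001] [-0.     -0.0003  0.0001] mm/row 7
 -> [np.float64(0.4519842659573623), np.float64(-0.011464825160045418), np.float64(0.03671398404810704), 0.088]
   [ 0.      0.     -0.0783] [0. 0. 0.] mm/row 16
 -> [np.float64(0.4519842659573623), np.float64(-0.011464825160045418), 0.115, 0.088]
   [-0.0228 -0.1275 -0.    ] [ 0.      0.     -0.0079] mm/row 26
   [-0.0165 -0.1284 -0.    ] [ 0.      0.     -0.0079] mm/row 26
 -> [np.float64(0.38415185439655486), np.float64(0.23848941670849635), 0.115, 0.187]
```

>>> move_arm([
  [[0, -0.035, 0, 0, 0, 0, 0], [0, -0.035, 0, -0.03, 0, 0, 0], [0, -0.035, 0, -0.06, 0, 0, 0], [0, -0.035, 0, -0.078, 0, 0, 0], [0, -0.035, 0, -0.078, 0, 0, 0]],
])

```text
clock: 50.9
position: [0.4529, -0.0112, 0.1167]
tool_rot: [-3.142, -0.004, 0.089]
force: [0.4, 0.2, -1.8]
grip_width: 0.0108
finger_force: 58.9
```

>>> move_arm([
  [[0, -0.005, -0.026, 0, 0, 0, -0.002], [0, -0.009, -0.051, 0, 0, 0, -0.003], [0, -0.014, -0.077, 0, 0, 0, -0.005], [0, -0.018, -0.102, 0, 0, 0, -0.006], [0, -0.023, -0.1275, 0, 0, 0, -0.008]],
])

```text
clock: 51.4
position: [0.4168, 0.1146, 0.1138]
tool_rot: [3.141, 0.001, 0.139]
force: [-0.0, 0.4, -0.5]
grip_width: 0.011
finger_force: 58.8
```

>>> move_arm([
  [[0, -0.003, -0.026, 0, 0, 0, -0.002], [0, -0.007, -0.051, 0, 0, 0, -0.003], [0, -0.01, -0.077, 0, 0, 0, -0.005], [0, -0.013, -0.103, 0, 0, 0, -0.006], [0, -0.0165, -0.1285, 0, 0, 0, -0.008]],
])

```text
clock: 51.9
position: [0.3826, 0.2396, 0.1138]
tool_rot: [3.141, 0.001, 0.19]
force: [0.6, 0.2, -1.1]
grip_width: 0.0111
finger_force: 58.9
```

>>> move_arm([
  [[0, 0, 0, 0, 0, 0, 0], [0, 0, 0, 0, 0, 0, 0], [0, 0, 0, 0, 0, 0, 0], [0, 0, 0, 0, 0, 0, 0]],
])

```text
clock: 52.3
position: [0.3835, 0.2378, 0.1142]
tool_rot: [3.141, 0.0, 0.188]
force: [-0.8, 0.4, -0.9]
grip_width: 0.0112
finger_force: 59.0
```

Run:
```python
from h import *
s=bot.observe(); print(s["clock"],s["position"],s["tool_rot"],s["grip_width"],s["force"])
plan([.3842,.2385,.034,.187],[.4824,.2571,.034,.187])
```

```text
52.3 [0.3834673  0.23783035 0.11418267] [3.14126057e+00 2.25912426e-04 1.87873850e-01] 0.011190125338112865 [-0.83807219  0.35425678 -0.92317119]
   [ 0.0009 -0.0005  0.0802] [0.0001 0.     0.0001] mm/row 16
 -> [0.3842, 0.2385, 0.034, 0.187]
   [ 0.0999 -0.     -0.    ] [0. 0. 0.] mm/row 20
 -> [0.4824, 0.2571, 0.034, 0.187]
```

>>> move_arm([
  [[0, 0, 0, 0.02, 0, 0, 0], [0, 0, 0, 0.045, 0, 0, 0], [0, 0, 0, 0.07, 0, 0, 0], [0, 0, 0, 0.08, 0, 0, 0], [0, 0, 0, 0.08, 0, 0, 0]],
])

```text
clock: 52.8
position: [0.3829, 0.238, 0.0335]
tool_rot: [3.141, 0.002, 0.189]
force: [0.5, 1.1, -0.4]
grip_width: 0.0111
finger_force: 58.9
```

>>> move_arm([
  [[0, 0.01, 0, 0, 0, 0, 0], [0, 0.02, 0, 0, 0, 0, 0], [0, 0.03, 0, 0, 0, 0, 0], [0, 0.04, 0, 0, 0, 0, 0], [0, 0.05, 0, 0, 0, 0, 0]],
])

```text
clock: 53.3
position: [0.4335, 0.2483, 0.0346]
tool_rot: [-3.141, -0.001, 0.189]
force: [-1.1, -0.5, -1.3]
grip_width: 0.0108
finger_force: 58.9
```

Run:
```python
from h import *
s=bot.observe(); print(s["clock"],s["position"],s["tool_rot"],s["grip_width"],s["force"])
plan([.4824,.2571,.034,.187])
```

```text
53.3 [0.43354496 0.24829104 0.0346166 ] [-3.14133404e+00 -5.67188794e-04  1.88882021e-01] 0.010843778274519012 [-1.05102616 -0.51965355 -1.3393856 ]
   [0.0496 0.0005 0.0006] [-0.     -0.0001  0.0003] mm/row 10
 -> [0.4824, 0.2571, 0.034, 0.187]
```

>>> move_arm([
  [[0, 0.01, 0, 0, 0, 0, 0], [0, 0.02, 0.0005, 0, 0, 0, 0], [0, 0.03, 0.0005, 0, 0, 0, 0], [0, 0.04, 0.0005, 0, 0, 0, 0], [0, 0.046, 0.0005, 0, 0, 0, 0]],
])

```text
clock: 53.8
position: [0.4786, 0.2564, 0.0343]
tool_rot: [-3.142, -0.0, 0.189]
force: [-0.1, 0.0, -1.8]
grip_width: 0.0108
finger_force: 58.9
```

>>> move_arm([
  [[0, 0.001, 0, 0, 0, 0, 0], [0, 0.003, 0, 0, 0, 0, 0], [0, 0.003, 0, 0, 0, 0, 0]],
])

```text
clock: 54.1
position: [0.4805, 0.2569, 0.0343]
tool_rot: [-3.142, 0.0, 0.189]
force: [0.9, -0.5, -0.8]
grip_width: 0.0106
finger_force: 58.9
```

>>> move_arm([
  [[0, 0.001, 0, 0, 0, 0, 0], [0, 0.002, 0, 0, 0, 0, 0], [0, 0.002, 0, 0, 0, 0, 0]],
])

```text
clock: 54.4
position: [0.4826, 0.2573, 0.0343]
tool_rot: [-3.142, -0.0, 0.189]
force: [0.9, -0.5, -1.0]
grip_width: 0.011
finger_force: 58.9
```

>>> move_arm([
  [[0, 0.001, 0, 0, 0, 0, 0], [0, 0.001, 0, 0, 0, 0, 0], [0, 0.001, 0, 0, 0, 0, 0]],
])

```text
clock: 54.7
position: [0.4835, 0.2574, 0.0343]
tool_rot: [-3.142, 0.0, 0.189]
force: [-0.1, -0.1, -0.9]
grip_width: 0.0112
finger_force: 58.9
```

>>> move_arm([
  [[0, 0.001, 0, 0, 0, 0, 0], [0, 0.001, 0, 0, 0, 0, 0], [0, 0.001, 0, 0, 0, 0, 0]],
])

```text
clock: 55.0
position: [0.4844, 0.2576, 0.0343]
tool_rot: [3.142, 0.0, 0.189]
force: [-1.4, -0.3, -1.3]
grip_width: 0.0109
finger_force: 59.1
```

>>> move_arm([
  [[0, 0.001, 0, 0, 0, 0, 0], [0, 0.001, 0, 0, 0, 0, 0], [0, 0.001, 0, 0, 0, 0, 0]],
])

```text
clock: 55.3
position: [0.4844, 0.2576, 0.0341]
tool_rot: [3.141, 0.002, 0.19]
force: [-7.3, -0.7, 2.6]
grip_width: 0.0111
finger_force: 59.5
```

Nose on the stop (7 N). Lower, let go, retreat, check.

>>> move_arm([
  [[0, 0, 0, 0.002, 0, 0, 0], [0, 0, 0, 0.0035, 0, 0, 0], [0, 0, 0, 0.004, 0, 0, 0], [0, 0, 0, 0.004, 0, 0, 0]],
])

```text
clock: 55.7
position: [0.4843, 0.2576, 0.0303]
tool_rot: [3.141, 0.002, 0.19]
force: [-10.0, -0.3, 6.6]
grip_width: 0.0108
finger_force: 60.2
```

>>> move_arm([
  [[0.4, 0, 0, 0, 0, 0, 0], [0.4, 0, 0, 0, 0, 0, 0], [0.4, 0, 0, 0, 0, 0, 0], [0.4, 0, 0, 0, 0, 0, 0]],
])

```text
clock: 56.1
position: [0.4857, 0.2578, 0.0303]
tool_rot: [-3.141, -0.0, 0.189]
force: [-0.1, 0.0, -0.0]
grip_width: 0.0344
finger_force: 0.0
```

>>> move_arm([
  [[0.4, 0, 0, -0.03, 0, 0, 0], [0.4, 0, 0, -0.07, 0, 0, 0], [0.4, 0, 0, -0.11, 0, 0, 0], [0.4, 0, 0, -0.15, 0, 0, 0], [0.4, 0, 0, -0.19, 0, 0, 0]],
])

```text
clock: 56.6
position: [0.4854, 0.2576, 0.2222]
tool_rot: [-3.141, -0.0, 0.189]
force: [-0.0, -0.1, -0.6]
grip_width: 0.0344
finger_force: 0.0
```

>>> move_arm([
  [[0.4, -0.02, 0, -0.02, 0, 0, 0], [0.4, -0.04, 0, -0.04, 0, 0, 0], [0.4, -0.04, 0, -0.04, 0, 0, 0], [0.4, -0.04, 0, -0.04, 0, 0, 0], [0.4, -0.04, 0, -0.04, 0, 0, 0]],
])

```text
clock: 57.1
position: [0.4465, 0.2501, 0.2596]
tool_rot: [3.141, 0.001, 0.189]
force: [0.2, -0.0, 0.4]
grip_width: 0.0338
finger_force: 0.0
```

Run:
```python
from h import *
s=bot.observe(); print(s["clock"],s["position"],s["grip_width"],s["force"])
for i,k in enumerate(("blue","red","yellow")): inslot(k,f"w18{i}")
```

```text
57.1 [0.44645803 0.25014539 0.25962645] 0.03378683839172202 [ 0.17628053 -0.04348339  0.3860852 ]
roof [0.5812 0.2764 0.1891] 0.04
fin fit [0.5365 0.2674 0.1857] 0.242 in slot frame mm [-45.6  -0.5] dyaw -0.003
roof [0.5668 0.3501 0.1892] 0.025
fin fit [0.5231 0.3421 0.1923] 0.252 in slot frame mm [-44.4   0.4] dyaw 0.003
roof [0.5952 0.2023 0.1901] 0.027
fin fit [0.5498 0.1935 0.2643] 0.311 in slot frame mm [-46.3  -0.1] dyaw 0.074
```

View pics/w180.png

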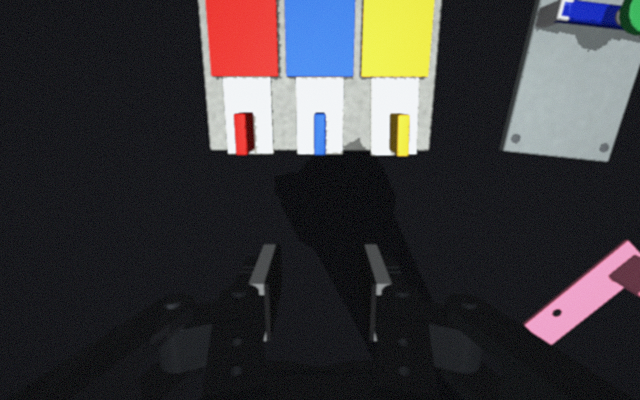

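All three panels lie in their own slots with their tails level (rows about 153–154), each pushed against its stop. The robot touches nothing and the button is up.

```bash
python3 -c "
from workcell import bot
print(bot.job_done())"
```

```text
the job is handed in; nothing more can be done
None
```

The job is handed in: the red, yellow and blue panels were spot-tested in that order, and each now sits fully home in the slot of its own colour, with the glassware untouched; the hand-in gave no verdict back.

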